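# Load specimen tubes into a gravity dispenser

### The job

First push the dispenser's outlet flap fully shut. Then lay the two loose specimen tubes across the open upper part of the sloping chute, each with its cap over the sunken lane, and let them roll down so that both lie one behind the other at the shut flap, the same way round. Leave the other things on the desk where they are.

Things in the scene. Friction and masses are not known exactly. Their poses are not given: they have to be found in the camera images.
- dispenser: gravity dispenser for specimen tubes, grey and aluminium, fixed to the desk. Origin: on the desk under its middle; z up; x points level up the run of its chute, away from the outlet (which faces the robot within about 0.4 rad), y to the left when looking along x. Tubes lie across the chute (along y) and roll down on their round bodies
- chute_foot (a point): foot of the chute's running floor, mid-width: x -100, y 0, z +30 mm of the dispenser. From here the floor rises towards +x at 30 degrees for 260 mm to an end wall. 110 mm wide inside (y -55 to +55 mm), side walls 34 mm high above the floor. Over the first 115 mm of slope lips 12 mm wide on both side walls cover the tube ends; the rest is open for loading
- cap_lane (a point): a point on the bottom of the sunken lane for the caps, beside the loading place. The lane runs all down the chute on the dispenser's +y side, y +15 to +55 mm, 6 mm below the running floor, which spans y -55 to +15 mm
- ledge_edge (a point): middle of the front lower edge of a clear ledge, 150 mm wide, with a pad of forms, over the chute's upper part: x +70 mm of the dispenser, 290 mm above the desk, reaching from there to x +160 mm. To get in under it the tool must lean back towards the outlet, about 25 to 40 degrees
- mouth (a point): loading place in the open part of the chute: centre of a tube resting there on the running floor, midway between the side walls, at x +46, y 0, z +127 mm of the dispenser, 175 mm up the slope. A tube let go here rolls down to the outlet
- flap (a joint): outlet flap at the foot of the chute, a steel plate 100 mm wide (along y), 50 mm high, 3 mm thick, hinged along its lower edge (line along the dispenser's y at x -106, z +22 mm). 0 = shut, upright against a stop; it opens by leaning out towards -x of the dispenser, to at most 0.95 rad. Stiff: it stays where it is left, about 4 N at its upper edge moves it
- flap_edge (a point): middle of the flap's free (upper) edge, 50 mm from the hinge; moves with the flap
- tube_a_mid (a point): grey specimen tube, one of two alike, lying on the desk: round body 22 mm thick and 72 mm long, with a black six-sided cap at one end, 23 mm across flats and 24 mm long; 96 mm over all, 20 to 45 g. This point: on its axis, half-way along (12 mm above the desk as it lies), on the round body; its y axis points along the tube towards the cap
- tube_a_cap (a point): centre of that tube's cap, 36 mm from the half-way point along the tube
- tube_a: the same tube as a whole; origin 11.5 mm to one side of its half-way point (under it when lying as at the start), y axis along the tube towards the cap
- tube_b_mid (a point): grey specimen tube, one of two alike, lying on the desk: round body 22 mm thick and 72 mm long, with a black six-sided cap at one end, 23 mm across flats and 24 mm long; 96 mm over all, 20 to 45 g. This point: on its axis, half-way along (12 mm above the desk as it lies), on the round body; its y axis points along the tube towards the cap
- tube_b_cap (a point): centre of that tube's cap, 36 mm from the half-way point along the tube
- tube_b: the same tube as a whole; origin 11.5 mm to one side of its half-way point (under it when lying as at the start), y axis along the tube towards the cap
- stapler: black and steel desk stapler, 150 mm long; bystander, origin at the middle of its underside
- clip: steel bulldog clip, 50 mm wide; bystander, origin at the middle of its underside
- mouse: black computer mouse, 70 mm, on a round mat; bystander, origin at the middle of its underside
- tape: grey tape dispenser, 130 mm long, 77 mm high; bystander, origin at the middle of its underside
- stamp: wooden hand stamp, 50 x 30 mm, 70 mm high; bystander, origin at the middle of its underside
- gel: hand-gel bottle, 60 mm wide, 160 mm high; bystander, origin at the middle of its underside
- pencup: dark steel cup of pens, 80 mm wide, 155 mm high; bystander, origin at the middle of its underside
Mind the look-alikes: they are no part of the job. Leave any red look-alike of the tube_a alone. Leave any orange look-alike of the tube_b alone.

How it is judged:
On the way, in this order (a step that is already met when the one before it is completed fails the run):
1. the outlet flap is shut (within 0.15 rad) (value of joint flap below 0.15 rad), for 0.2 s.
2. one tube lies at rest at the outlet, cap over the sunken lane, flap still shut (value of joint flap below 0.15 rad and ((y of tube_a_cap in the frame of dispenser between 0.015 and 0.056 m and y of tube_a_mid in the frame of dispenser between -0.03 and 0.03 m and x of tube_a_mid in the frame of dispenser between -0.108 and -0.03 m and z of tube_a_mid in the frame of dispenser between 0.03 and 0.095 m and angle between the y axis of tube_a and the y axis of dispenser, either way round below 0.3 rad and linear speed of tube_a below 0.03 m/s) or (y of tube_b_cap in the frame of dispenser between 0.015 and 0.056 m and y of tube_b_mid in the frame of dispenser between -0.03 and 0.03 m and x of tube_b_mid in the frame of dispenser between -0.108 and -0.03 m and z of tube_b_mid in the frame of dispenser between 0.03 and 0.095 m and angle between the y axis of tube_b and the y axis of dispenser, either way round below 0.3 rad and linear speed of tube_b below 0.03 m/s))), for 0.2 s.
At the end, for the whole second after the job is handed in: Flap shut within 0.15 rad. Both tubes at rest in the chute's lower end: half-way points at x -108 to -30, z 30 to 95 and within 30 mm of mid-width in the dispenser's frame; lying across it within 0.3 rad; cap centres over the sunken lane, y +15 to +56 mm (value of joint flap below 0.15 rad and y of tube_a_cap in the frame of dispenser between 0.015 and 0.056 m and y of tube_a_mid in the frame of dispenser between -0.03 and 0.03 m and x of tube_a_mid in the frame of dispenser between -0.108 and -0.03 m and z of tube_a_mid in the frame of dispenser between 0.03 and 0.095 m and angle between the y axis of each of tube_a, tube_b and the y axis of dispenser, either way round below 0.3 rad and linear speed of each of tube_a, tube_b below 0.03 m/s and y of tube_b_cap in the frame of dispenser between 0.015 and 0.056 m and y of tube_b_mid in the frame of dispenser between -0.03 and 0.03 m and x of tube_b_mid in the frame of dispenser between -0.108 and -0.03 m and z of tube_b_mid in the frame of dispenser between 0.03 and 0.095 m); the robot touches nothing.
It fails at once if another thing on the desk is shifted by more than 30 mm (distance of any of stapler, clip, mouse, tape, stamp, gel, pencup from where it was at the start of the episode above 0.03 m).
It also fails if it takes over 72 s, if anything falls off the work surface, if the arm or the gripper's body presses on something with over 40 N, if the wrist force passes 120 N, or if a joint passes its speed limit or range.

### The arm

A 6-joint arm with a two-finger parallel gripper is mounted at the origin on the work surface. World frame = base frame: x ahead of the robot, y to its left, z up, the work surface at z = 0. Lengths are in m, angles in rad, forces in N, time in s.
With the tool pointing down it reaches from about 0.3 to 0.875 m from the base axis. Payload 4.2 kg.
Tool frame: the origin (TCP) lies between the finger pads; the fingertips stand bot.tips_ahead ahead of it and the grasp point (between the pads) lies 5 mm behind it (bot.tips_ahead is the distance from the TCP to the fingertips, in m); z points along the fingers, y is the direction in which the jaws open and shut (so a half turn about z gives the same grasp; the last joint's range is limited). The gripper opens to 85 mm and grips with 20 to 120 N. Pads are 22 mm wide; open, the fingers measure 114 mm over their backs; the gripper's body (76 mm by 85 mm) begins 54 mm behind the grasp point. The pads swing forward as they close: fully open they stand 13 mm farther back than shut.
Start: joints at [1.095, 0.32, 1.565, -0, 1.257, -0.02], TCP at [0.253, 0.516, 0.245] pointing down, gripper open.
Joint ranges: [-3.11, 3.11], [-0.84, 2.01], [0.21, 2.61], [-1.34, 4.49], [0.05, 2.63], [-2.56, 2.56]. Speed limits (rad/s): [2.57, 2.57, 3.14, 3.14, 3.14, 3.14].

### API

Orientations are given as a unit quaternion [x, y, z, w].
In Python, from cell import get_state, eyes, bot gives the robot as it stands.
- The arm moves only by the tool play_rows, never from a script. Its argument "rows" is a list of rows, each a list of 2 entries, a list of its own where there are three numbers: the shift along the world's x, y, z in units of 30 mm (1.0 is 30 mm), then the turn about the world's z in units of 6 degrees (1.0 is 6 degrees). In form: [[[x, y, z], spin], ...]. A call has 1 to 12 rows; each row is the pose to reach, as a shift and turn from the pose commanded when the call began; what a row does not reach only later rows make up. A row lasts 1/10 s, in which the tool goes at most 50 mm and 8.59 degrees, less where a joint would pass 70% of its speed; a pose out of reach is approached as far as the arm can. A call with a gripper value outside its range is refused whole. "gripper" is the opening, from 0 (shut) to 1 (fully open), set as the call begins (left out, the last holds). The fingers move at their own pace and stop on an object; the grip force is fixed at half the most. Time passes only in rows, so rows that repeat a pose let the fingers close. It gives the time, the measured TCP pose, the force and the opening at its end, in the units of the state.
- get_state(): the state, without advancing time (a new reading comes with each control period).
- eyes.grab_frame(name): name is "scene" or "top" or "wrist"; returns a dict with "img" (480x640x3 uint8, red, green, blue), "fx", "fy", "cx", "cy" (pixels), "pose" (4x4, takes a point from camera to world coordinates). Camera axes: x right, y down, z forward; pixel columns grow to the right and rows downward; lengths in m; the calibration is good to about 2 mm. A picture is of the moment at which its call begins. There is no depth.
- bot.finish_job(): hands the job in, once; it reports no verdict.
Trained networks look in a picture, given as the dict that the camera call returned (one of the last four; its "shot" number tells which), for a name from the list of things; names that differ only in an ending like _2 or _b are one class to them, and where a whole thing is asked for, a point or a joint stands for the part that bears it (a point fixed in the world has none). Each returns a list of dicts, best first, with "score" (0 to 1); they miss things now and then, are a little off and sometimes report something else, mostly with a low value. They report only what shows in the picture. A call takes as long as a camera call. They do not tell look-alikes from the thing itself.
- eyes.look_for(thing, picture): "at" ([column, row] in pixels, amid what is visible of it).
- eyes.regions_of(thing, picture): "region" (480x640 bool, what is visible of it) and "at" ([column, row] in pixels, amid what is visible of it).
The state is a dict: "time": time; "qpos": joint angles; "joint_vel": joint speeds; "effort": joint torques, N m; "position": TCP position; "orientation": TCP orientation; "ft_force": force on the tool from outside, world axes, zero at the start; "ft_torque": the same for the moment, N m; "grip_width": finger opening in m.
Only numpy, scipy, OpenCV 4.12 (cv2) and the standard library are available. Lean on these libraries where they do the work, as an engineer would, in place of code of your own. Each camera call takes 0.05 s, during which the arm holds its last target.

## Working session

There is one attempt and no reset: what is moved stays moved. The work goes in short steps, Python scripts to look and compute and a tool call to move; the robot and the scene stay as the last step left them, time stands still between calls to the robot, and variables do not carry over. Pictures are saved under pics/ and viewed, and the job is handed in when it is done.

Besides the shell and the picture viewer there is one more tool, called after "Request:" by a JSON object that holds its "name" and its "arguments". play_rows: Moves the arm, as the interface text tells. Its arguments: {"type":"object","properties":{"rows":{"type":"array"},"gripper":{"type":"number"}},"required":["rows"]}

```bash
ls -la; mkdir -p pics; cat > h.py <<'E'
import numpy as np, cv2
from cell import get_state, eyes, bot
def grab(name,fn=None):
    f=eyes.grab_frame(name)
    if fn: cv2.imwrite('pics/'+fn,f['img'][:,:,::-1])
    return f
def ray(f,px):
    P=np.array(f['pose']); d=np.array([(px[0]-f['cx'])/f['fx'],(px[1]-f['cy'])/f['fy'],1.]); 
    return P[:3,3],P[:3,:3]@d
def onz(f,px,z):
    o,d=ray(f,px); return o+d*(z-o[2])/d[2]
def proj(f,X):
    P=np.array(f['pose']); X=np.atleast_2d(X); c=(X-P[:3,3])@P[:3,:3]
    return np.c_[c[:,0]/c[:,2]*f['fx']+f['cx'],c[:,1]/c[:,2]*f['fy']+f['cy']]
def tri(f1,p1,f2,p2):
    o1,d1=ray(f1,p1);o2,d2=ray(f2,p2);d1=d1/np.linalg.norm(d1);d2=d2/np.linalg.norm(d2)
    A=np.c_[d1,-d2];t=np.linalg.lstsq(A,o2-o1,rcond=None)[0]
    a=o1+t[0]*d1;b=o2+t[1]*d2;return (a+b)/2,np.linalg.norm(a-b)
E
python3 - <<'E'
from h import *
np.set_printoptions(precision=4,suppress=True)
s=get_state();print({k:np.round(v,4) for k,v in s.items()},bot.tips_ahead, [a for a in dir(bot) if a[0]!='_'])
for n in ['scene','top','wrist']:
    f=grab(n,n+'0.png');print(n,f['fx'],f['fy'],f['cx'],f['cy'],f['shot']);print(np.array(f['pose']))
    for t in ['dispenser','tube_a','tube_a_mid','tube_a_cap','flap','flap_edge','chute_foot','cap_lane','ledge_edge','mouth']:
        try:r=eyes.look_for(t,f)
        except Exception as e: print(t,e);continue
        print(t,[(np.round(q['at'],1).tolist(),round(float(q['score']),2)) for q in r])
E
```

```text
total 12
drwxr-xr-x  3 agent agent 4096 Dec  6 16:52 .
drwxr-xr-x 23 root  root  4096 Dec  6 16:52 ..
drwxr-xr-x  2 agent agent 4096 Dec  6 16:52 pics
{'time': np.float64(0.0), 'qpos': array([ 1.095 ,  0.3203,  1.5656,  0.    ,  1.2574, -0.02  ]), 'joint_vel': array([-0.    ,  0.0005, -0.0001,  0.0001, -0.0024,  0.0019]), 'effort': array([  0.0005, -41.5518, -23.4158,   0.    ,   0.0083,  -0.    ]), 'position': array([0.2529, 0.5159, 0.2445]), 'orientation': array([ 0.2259,  0.9741, -0.0008, -0.0002]), 'ft_force': array([0.555 , 0.9049, 0.4562]), 'ft_torque': array([ 0.0473,  0.0294, -0.0093]), 'grip_width': np.float64(0.0859)} 0.014 ['Unreachable', 'finish_job', 'tips_ahead']
scene 505.147390012711 505.147390012711 325.2434832800056 237.32184106460537 1
[[ 0.8799  0.2733 -0.3886  1.0256]
 [ 0.475  -0.5229  0.7078 -0.8768]
 [-0.0098 -0.8074 -0.59    0.9305]
 [ 0.      0.      0.      1.    ]]
dispenser [([387.5, 246.3], 0.84), ([374.4, 183.1], 0.42)]
tube_a [([292.5, 364.9], 0.79), ([248.1, 358.7], 0.72), ([308.0, 316.2], 0.71), ([182.7, 391.0], 0.66), ([294.3, 287.7], 0.62)]
tube_a_
[... 1097 characters left out ...]
4.2], 0.35)]
cap_lane [([259.4, 204.0], 0.8), ([186.2, 213.4], 0.5)]
ledge_edge [([425.4, 294.0], 0.68)]
mouth [([257.9, 206.3], 0.82)]
wrist 347.9646433278783 347.9646433278783 318.5062831816117 236.51818854697964 3
[[ 0.4404  0.8555  0.2723  0.1824]
 [ 0.8978 -0.4198 -0.1333  0.5507]
 [ 0.0002  0.3032 -0.9529  0.3732]
 [ 0.      0.      0.      1.    ]]
dispenser [([136.6, 473.6], 0.66)]
tube_a [([136.1, 471.7], 0.74)]
tube_a_mid []
tube_a_cap []
flap [([136.1, 471.6], 0.93)]
flap_edge [([135.2, 471.7], 0.8)]
chute_foot [([135.7, 473.1], 0.92), ([136.5, 471.7], 0.62)]
cap_lane [([134.7, 472.4], 0.56)]
ledge_edge [([132.6, 476.7], 0.64)]
mouth [([135.2, 474.2], 0.88), ([369.5, 381.0], 0.2)]
```

View pics/scene0.png

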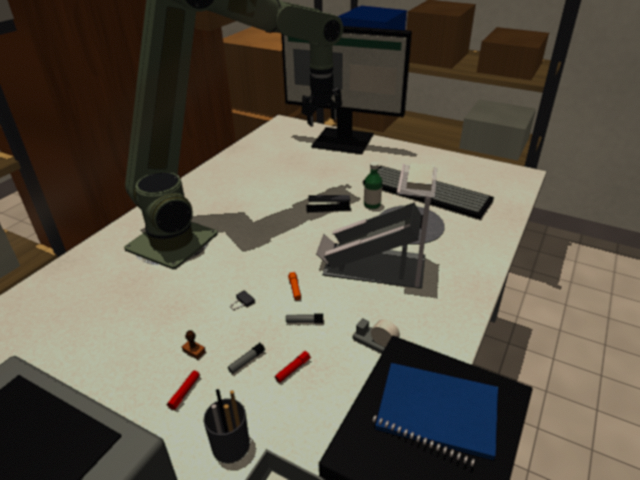

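View pics/top0.png

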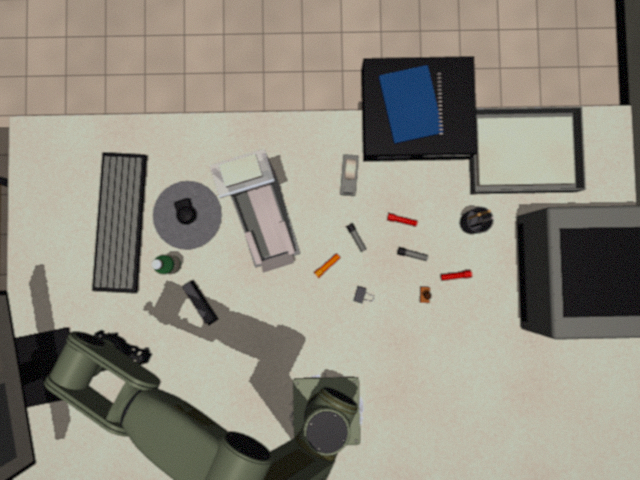

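View pics/wrist0.png

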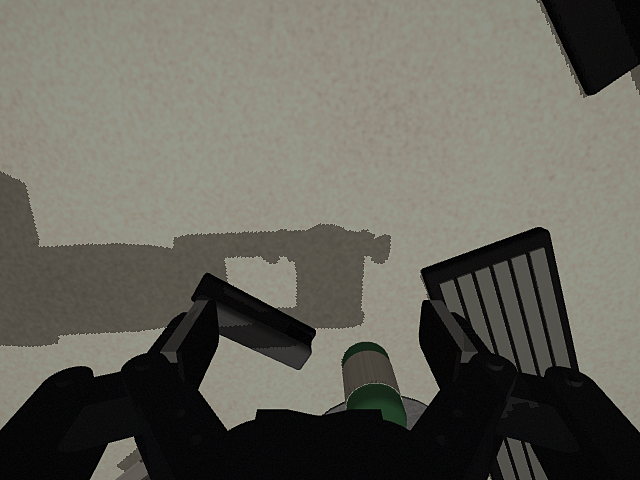

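```bash
python3 - <<'E'
import cv2
a=cv2.imread('pics/top0.png');b=cv2.imread('pics/scene0.png')
c=a[205:285,310:470];c=cv2.resize(c,None,fx=5,fy=5,interpolation=cv2.INTER_CUBIC);cv2.imwrite('pics/top_crop.png',c)
c=b[265:395,170:330];c=cv2.resize(c,None,fx=4.5,fy=4.5,interpolation=cv2.INTER_CUBIC);cv2.imwrite('pics/sc_crop.png',c)
c=a[140:280,200:310];c=cv2.resize(c,None,fx=4.2,fy=4.2,interpolation=cv2.INTER_CUBIC);cv2.imwrite('pics/top_disp.png',c)
c=b[155:300,305:450];c=cv2.resize(c,None,fx=4.,fy=4.,interpolation=cv2.INTER_CUBIC);cv2.imwrite('pics/sc_disp.png',c)
E
```

```text
(no output)
```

View pics/top_crop.png

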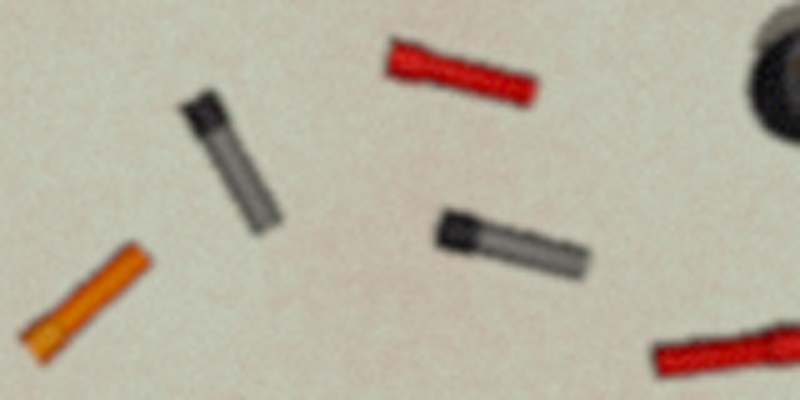

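View pics/sc_crop.png

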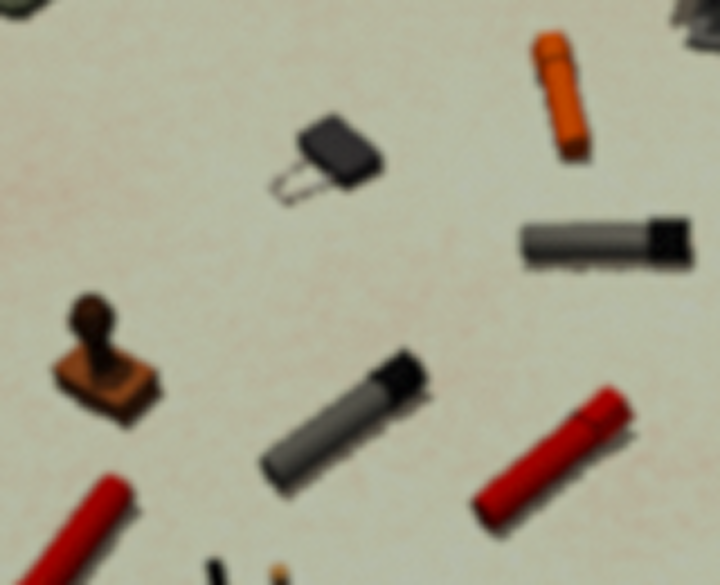

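View pics/top_disp.png

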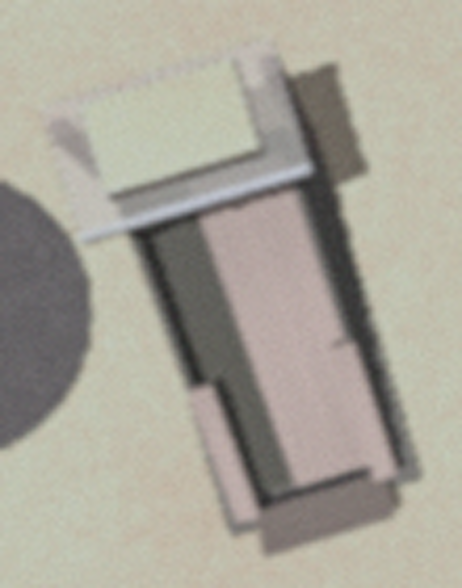

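View pics/sc_disp.png

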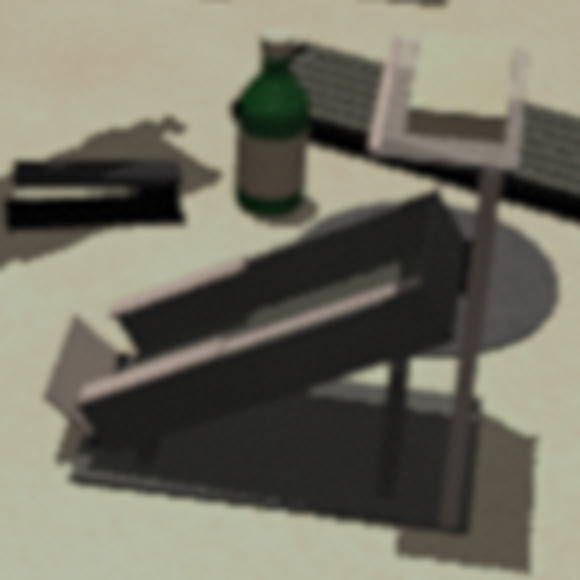

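```bash
cat > fit.py <<'E'
from h import *
from scipy.optimize import least_squares
np.set_printoptions(precision=4,suppress=True)
ft=grab('top');fs=grab('scene')
T=lambda u,v:(u/4.2+200-.4,v/4.2+140-.4)
S=lambda u,v:(u/4+305-.4,v/4+155-.4)
def model(vert):
    w=np.array([0,0,.034]) if vert else np.array([-.017,0,.0294])
    foot=np.array([-.1,0,.03]); up=foot+.115*np.array([np.cos(np.pi/6),0,.5])
    Y=lambda p,y:p+np.array([0,y,0])
    return [(ft,T(85,240),[.07,.075,.29]),(ft,T(312,173),[.07,-.075,.29]),
    (ft,T(215,382),Y(up+w,.043)),(ft,T(335,345),Y(up+w,-.043)),
    (fs,S(372,150),[.07,-.075,.29]),(fs,S(397,38),[.07,.075,.29]),
    (ft,T(268,498),Y(foot,.043)),(ft,T(290,487),Y(foot,.015)),
    ]
def W(p,X):
    c,s=np.cos(p[2]),np.sin(p[2]);X=np.asarray(X);return np.array([p[0]+c*X[0]-s*X[1],p[1]+s*X[0]+c*X[1],X[2]])
for v in (0,1):
    M=model(v)
    r=least_squares(lambda p:np.concatenate([proj(f,W(p,X))[0]-np.array(u) for f,u,X in M]),[.5,.1,.27],loss='soft_l1')
    print(v,r.x,r.cost);print(r.fun.reshape(-1,2))
E
python3 fit.py
```

```text
0 [0.5864 0.1777 0.2872] 7.572132260747718
[[-0.4327  0.7507]
 [ 0.2135 -0.3578]
 [-0.6747 -0.2199]
 [-1.3552 -0.1535]
 [-0.6424  2.7284]
 [-1.566   1.7892]
 [-1.5686 -0.5101]
 [ 1.8112 -0.6023]]
1 [0.5851 0.177  0.2916] 20.187242648700988
[[-0.2502  1.3926]
 [ 0.3232  0.0405]
 [-2.3401 -5.3418]
 [-2.988  -5.416 ]
 [-1.0933  2.6757]
 [-2.2311  1.7235]
 [-1.1925 -0.083 ]
 [ 2.1756 -0.2138]]
```

```bash
cat >> h.py <<'E'
D=np.array([.5864,.1777,.2872])
def W(X,p=None):
    p=D if p is None else p
    c,s=np.cos(p[2]),np.sin(p[2]);X=np.asarray(X,float);return np.array([p[0]+c*X[0]-s*X[1],p[1]+s*X[0]+c*X[1],X[2]])
def inD(X,p=None):
    p=D if p is None else p
    c,s=np.cos(p[2]),np.sin(p[2]);d=X[:2]-p[:2];return np.array([c*d[0]+s*d[1],-s*d[0]+c*d[1],X[2]])
def axis(reg):
    v,u=np.nonzero(reg);P=np.c_[u,v].astype(float);c=P.mean(0);w,V=np.linalg.eigh(np.cov((P-c).T));d=V[:,1];t=(P-c)@d
    lo,hi=t.min(),t.max();return c+d*(lo+hi)/2,d,hi-lo,len(P)
E
python3 - <<'E'
from h import *
np.set_printoptions(precision=4,suppress=True)
ft=grab('top');fs=grab('scene')
X,e=tri(ft,(278.9,265.6),fs,(319.6,243.6));print('flap edge',X,e,inD(X))
for th in (.5,.6,.7,.8,.9): 
    q=W([-.106-.05*np.sin(th),0,.022+.05*np.cos(th)]);print(th,q,proj(ft,q),proj(fs,q))
for f,n in((ft,'top'),(fs,'scene')):
    for r in eyes.regions_of('tube_a',f):
        c,d,L,k=axis(r['region']);a=onz(f,c,.0115)
        b=onz(f,c+d*10,.0115);ang=np.degrees(np.arctan2(*(b-a)[[1,0]]))
        col=f['img'][r['region']].mean(0)
        print(n,c,round(float(r['score']),2),a,round(ang,1),L,k,col, np.linalg.norm(onz(f,c+d*L/2,.0115)-onz(f,c-d*L/2,.0115)))
for t in['stapler','clip','mouse','tape','stamp','gel','pencup']:
    r=eyes.look_for(t,ft);print(t,[(np.round(q['at']),onz(ft,q['at'],.03)[:2],round(float(q['score']),2)) for q in r[:2]])
E
```

```text
flap edge [0.4519 0.1352 0.0585] 0.00145010436960425 [-0.141  -0.0027  0.0585]
0.5 [0.4618 0.1409 0.0659] [[276.9118 262.5842]] [[323.7617 241.4353]]
0.6 [0.4577 0.1397 0.0633] [[277.403  263.9312]] [[322.3223 241.9937]]
0.7 [0.4539 0.1385 0.0602] [[277.877  265.1863]] [[320.9853 242.6765]]
0.8 [0.4503 0.1375 0.0568] [[278.3288 266.3365]] [[319.7639 243.4759]]
0.9 [0.4472 0.1366 0.0531] [[278.7537 267.3702]] [[318.6702 244.3832]]
top [327.3154 264.8652] 0.75 [ 0.4524 -0.0124  0.0115] 129.7 30.789287113751165 229 [177.786  102.9738  39.2576] 0.0966198768141425
top [356.1488 236.9951] 0.74 [ 0.5383 -0.1048  0.0115] -151.0 29.65484197751531 209 [94.1244 92.6077 87.1292] 0.09335002295539176
top [413.1755 253.7967] 0.59 [ 0.4822 -0.2829  0.0115] 74.9 33.226975399571685 272 [103.8971 101.3713  94.4559] 0.10427546300632598
top [402.2917 219.6971] 0.5 [ 0.5904 -0.2515  0.0115] 76.3 30.586117620392976 211 [162.0142  45.2749  39.3033] 0.09636506607601017
top [456.5425 275.3017] 0.5 [ 0.4123 -0.4172  0.0115] 96.9 31.53362455070155 227 [158.163   42.9471  37.2203] 0.09917543000239863
scene [292.
[... 392 characters left out ...]
ne [304.5051 318.3496] 0.62 [ 0.5388 -0.1044  0.0115] -151.0 37.08300606811585 331 [58.574  57.5287 50.997 ] 0.09381338859884686
scene [294.735  286.0664] 0.58 [ 0.4535 -0.0111  0.0115] -49.5 27.16473450856633 182 [155.6374  58.8791   7.7527] 0.11041525024853159
stapler []
clip [(array([359., 297.]), array([ 0.35  , -0.1078]), 0.64)]
mouse [(array([185., 212.]), array([0.6262, 0.4287]), 0.69)]
tape [(array([347., 171.]), array([ 0.7442, -0.08  ]), 0.95), (array([359., 297.]), array([ 0.3506, -0.1071]), 0.64)]
stamp [(array([426., 294.]), array([ 0.3566, -0.316 ]), 0.69)]
gel [(array([168., 265.]), array([0.4615, 0.483 ]), 0.73)]
pencup [(array([477., 223.]), array([ 0.5751, -0.4814]), 0.68)]
```

Request:
{"name": "play_rows", "arguments": {"rows": [[[5.0,-13.1,0],-7.9],[[5.0,-13.1,0],-7.9],[[5.0,-13.1,0],-7.9],[[5.0,-13.1,0],-7.9],[[5.0,-13.1,0],-7.9],[[5.0,-13.1,0],-7.9],[[5.0,-13.1,0],-7.9],[[5.0,-13.1,0],-7.9],[[5.0,-13.1,-1],-7.9],[[5.0,-13.1,-3],-7.9],[[5.0,-13.1,-4.5],-7.9],[[5.0,-13.1,-4.5],-7.9]], "gripper": 0}}

```text
time: 3.5
position: [0.3991, 0.1219, 0.1062]
orientation: [0.599, 0.801, -0.005, -0.004]
ft_force: [-0.2, -0.1, 0.3]
grip_width: -0.0001
```

```bash
python3 - <<'E'
from h import *
np.set_printoptions(precision=4,suppress=True)
s=get_state();print(s['time'],s['qpos'],s['position'],inD(s['position']),s['orientation'],s['ft_force'],s['grip_width'])
q=s['orientation'];print(2*np.degrees(np.arctan2(q[1],q[0]))-90)
fs=grab('scene','scene1.png');f=grab('wrist','wrist1.png');c=fs['img'][80:280,230:450,::-1];cv2.imwrite('pics/sc1c.png',cv2.resize(c,None,fx=3,fy=3,interpolation=2))
E
```

```text
3.5 [ 0.2687  0.2319  2.0996  0.      0.8217 -0.0181] [0.3991 0.1219 0.1062] [-0.1954 -0.0005  0.1062] [ 0.5988  0.8009 -0.0046 -0.0036] [-0.2124 -0.1337  0.3291] -5.156003556546033e-05
16.43528583319197
```

View pics/sc1c.png

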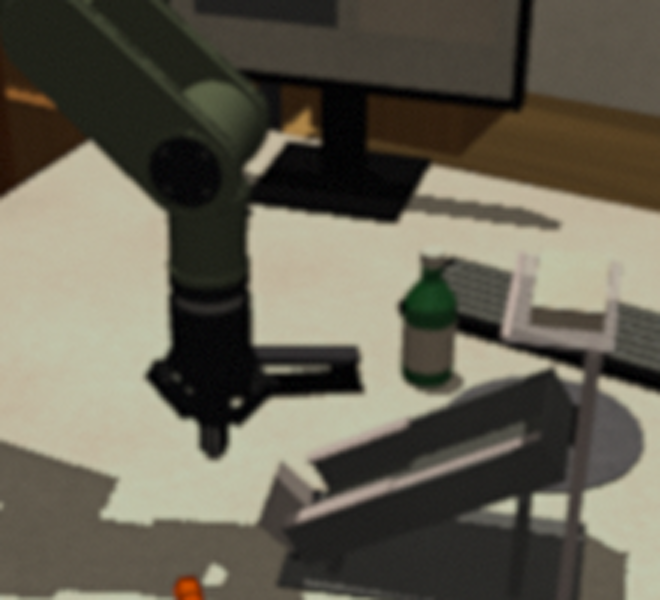

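View pics/wrist1.png

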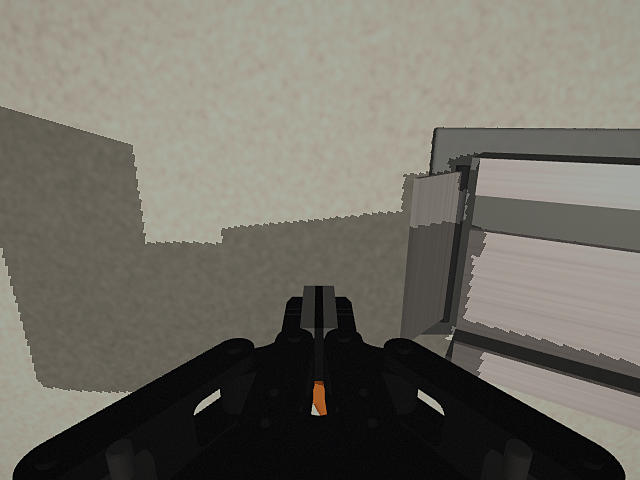

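Request:
{"name": "play_rows", "arguments": {"rows": [[[0,0,-1.7],0],[[0,0,-1.7],0],[[0.3,0.09,-1.7],0],[[0.6,0.18,-1.7],0],[[0.9,0.27,-1.7],0],[[1.2,0.36,-1.7],0],[[1.4,0.42,-1.7],0],[[1.6,0.48,-1.7],0],[[1.8,0.54,-1.7],0],[[1.9,0.57,-1.7],0]]}}

```text
time: 4.6
position: [0.4371, 0.1336, 0.0587]
orientation: [0.598, 0.801, -0.022, -0.016]
ft_force: [-51.8, -17.8, 50.2]
grip_width: -0.0001
```

```bash
python3 - <<'E'
from h import *
np.set_printoptions(precision=4,suppress=True)
s=get_state();print(s['time'],s['position'],inD(s['position']),s['ft_force'])
fs=grab('scene');c=fs['img'][180:300,290:450,::-1];cv2.imwrite('pics/sc2c.png',cv2.resize(c,None,fx=4,fy=4,interpolation=2))
E
```

```text
4.6 [0.4371 0.1336 0.0587] [-0.1556  0.      0.0587] [-51.7985 -17.7762  50.2492]
```

View pics/sc2c.png

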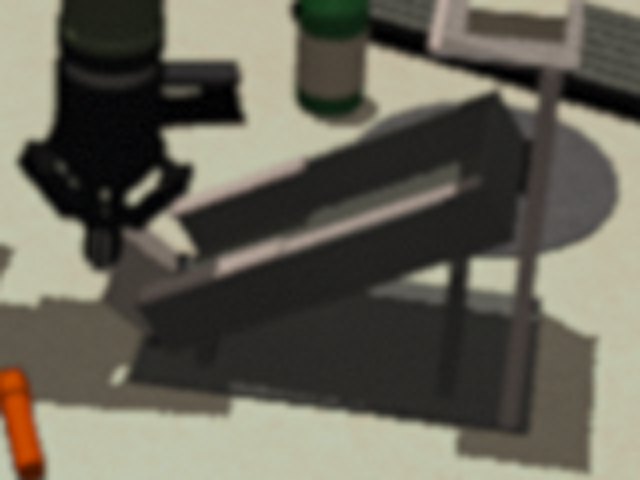

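Request:
{"name": "play_rows", "arguments": {"rows": [[[-0.5,-0.15,0],0],[[-0.9,-0.27,0],0],[[-0.9,-0.27,0],0]]}}

```text
time: 4.95
position: [0.4328, 0.1322, 0.0601]
orientation: [0.598, 0.801, 0.0, 0.0]
ft_force: [0.3, 0.4, 0.0]
grip_width: 0.0004
```

```bash
python3 - <<'E'
from h import *
np.set_printoptions(precision=4,suppress=True)
s=get_state();print(s['time'],s['position'],inD(s['position']),s['ft_force'])
fs=grab('scene');c=fs['img'][180:300,290:450,::-1];cv2.imwrite('pics/sc3c.png',cv2.resize(c,None,fx=4,fy=4,interpolation=2))
f=grab('wrist','wrist3.png')
E
```

```text
4.95 [0.4328 0.1322 0.0601] [-0.1602 -0.0001  0.0601] [0.308  0.4117 0.0139]
```

View pics/sc3c.png

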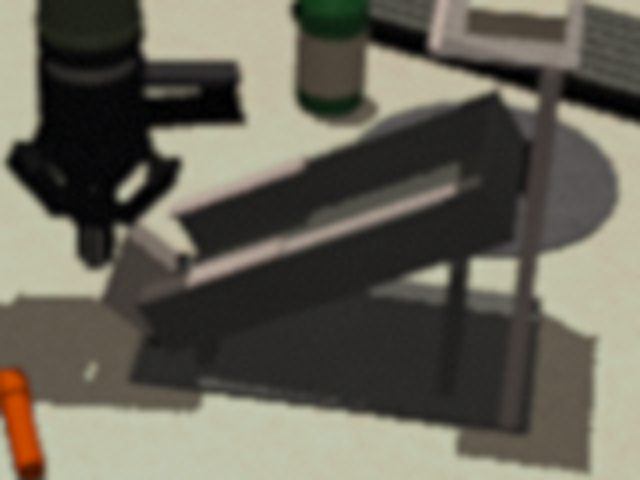

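View pics/wrist3.png

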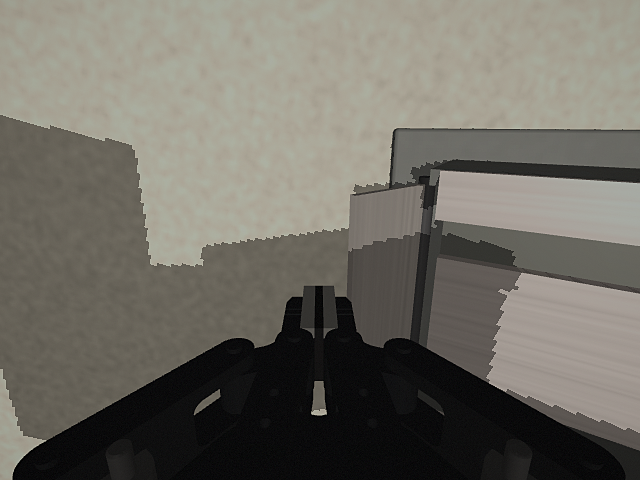

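Request:
{"name": "play_rows", "arguments": {"rows": [[[0.14,0.04,0],0],[[0.25,0.07,0.1],0],[[0.4,0.12,0.2],0],[[0.5,0.15,0.27],0],[[0.6,0.18,0.32],0],[[0.7,0.21,0.36],0]]}}

```text
time: 5.65
position: [0.4466, 0.1362, 0.0697]
orientation: [0.598, 0.801, -0.008, -0.006]
ft_force: [-21.5, -7.4, 25.2]
grip_width: -0.0
```

```bash
python3 - <<'E'
from h import *
np.set_printoptions(precision=4,suppress=True)
s=get_state();print(s['time'],s['position'],inD(s['position']),s['ft_force'])
fs=grab('scene');c=fs['img'][180:300,290:450,::-1];cv2.imwrite('pics/sc4c.png',cv2.resize(c,None,fx=4,fy=4,interpolation=2))
E
```

```text
5.65 [0.4466 0.1362 0.0697] [-0.1458 -0.0001  0.0697] [-21.4835  -7.3592  25.1623]
```

View pics/sc4c.png

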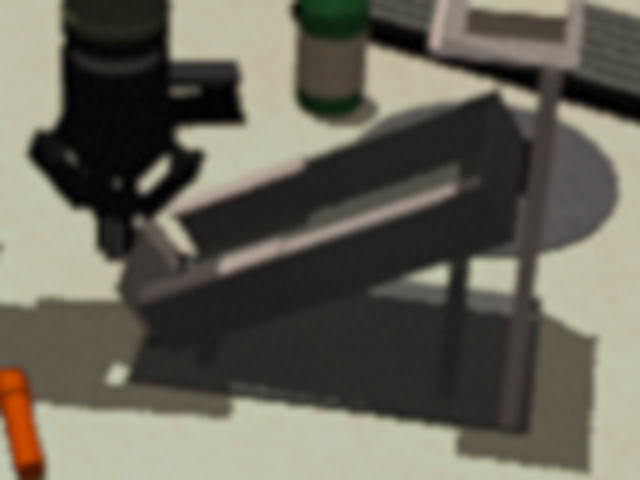

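Request:
{"name": "play_rows", "arguments": {"rows": [[[0.05,0.01,0.12],0],[[0.1,0.03,0.2],0],[[0.2,0.06,0.26],0],[[0.3,0.09,0.3],0],[[0.4,0.12,0.33],0]]}}

```text
time: 6.2
position: [0.466, 0.1421, 0.0797]
orientation: [0.598, 0.801, -0.001, -0.001]
ft_force: [-3.6, -2.0, 0.3]
grip_width: -0.0001
```

```bash
python3 - <<'E'
from h import *
np.set_printoptions(precision=4,suppress=True)
s=get_state();print(s['time'],s['position'],inD(s['position']),s['ft_force'])
fs=grab('scene');c=fs['img'][180:300,290:450,::-1];cv2.imwrite('pics/sc5c.png',cv2.resize(c,None,fx=4,fy=4,interpolation=2))
E
```

```text
6.2 [0.466  0.1421 0.0797] [-0.1256 -0.      0.0797] [-3.6236 -2.0146  0.2854]
```

View pics/sc5c.png

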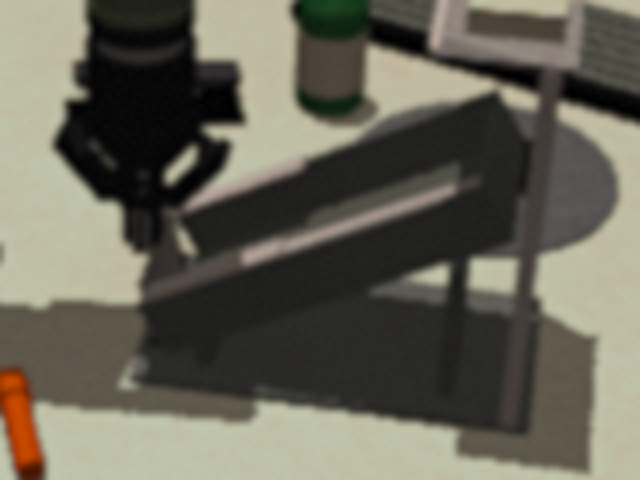

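Request:
{"name": "play_rows", "arguments": {"rows": [[[0.1,0.03,0.02],0],[[0.2,0.06,0.02],0],[[0.3,0.09,0.02],0],[[0.4,0.12,0.02],0],[[0.4,0.12,0.02],0]]}}

```text
time: 6.75
position: [0.4766, 0.1454, 0.0804]
orientation: [0.598, 0.801, -0.002, -0.001]
ft_force: [-7.8, -2.7, 5.1]
grip_width: 0.0
```

```bash
python3 - <<'E'
from h import *
np.set_printoptions(precision=4,suppress=True)
s=get_state();print(s['time'],s['position'],inD(s['position']),s['ft_force'])
E
```

```text
6.75 [0.4766 0.1454 0.0804] [-0.1144  0.0002  0.0804] [-7.7564 -2.7312  5.0907]
```

Request:
{"name": "play_rows", "arguments": {"rows": [[[0.1,0.03,0],0],[[0.2,0.06,0],0],[[0.2,0.06,0],0]]}}

```text
time: 7.05
position: [0.4774, 0.1457, 0.0798]
orientation: [0.598, 0.801, -0.007, -0.005]
ft_force: [-18.1, -6.1, 13.6]
grip_width: -0.0
```

```bash
python3 - <<'E'
from h import *
np.set_printoptions(precision=4,suppress=True)
s=get_state();print(s['time'],s['position'],inD(s['position']),s['ft_force'])
fs=grab('scene');c=fs['img'][180:300,290:450,::-1];cv2.imwrite('pics/sc6c.png',cv2.resize(c,None,fx=4,fy=4,interpolation=2))
f=grab('wrist','wrist6.png')
E
```

```text
7.05 [0.4774 0.1457 0.0798] [-0.1136  0.0002  0.0798] [-18.0585  -6.0681  13.6306]
```

View pics/sc6c.png

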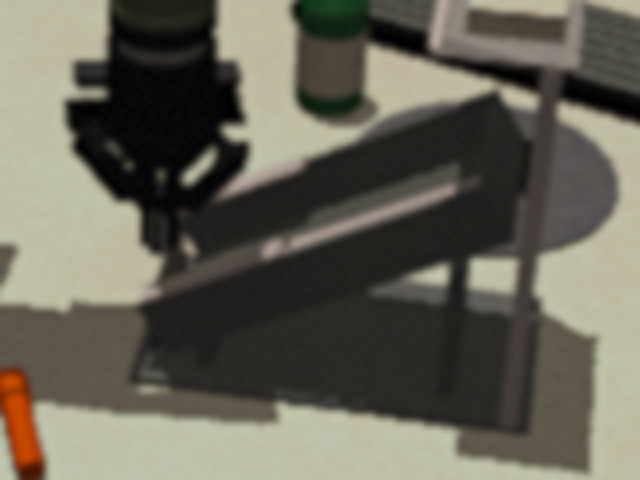

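View pics/wrist6.png

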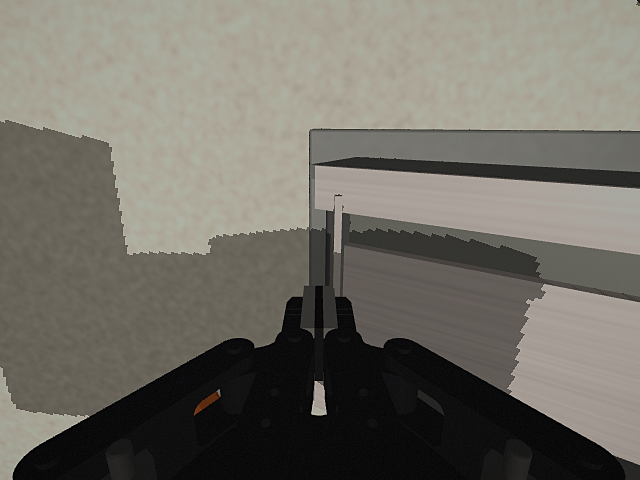

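Request:
{"name": "play_rows", "arguments": {"rows": [[[-0.4,-0.12,0],0],[[-1.0,-0.3,0],0],[[-2,-0.6,0.5],0],[[-2,-0.6,2],0],[[-2,-0.6,4],0],[[-2,-0.6,4],0]]}}

```text
time: 7.75
position: [0.4289, 0.1311, 0.2066]
orientation: [0.598, 0.801, 0.007, 0.005]
ft_force: [0.6, 0.2, 0.6]
grip_width: -0.0
```

```bash
python3 - <<'E'
from h import *
np.set_printoptions(precision=4,suppress=True)
s=get_state();print(s['time'],s['position'],inD(s['position']),s['ft_force'])
fs=grab('scene');c=fs['img'][180:300,290:450,::-1];cv2.imwrite('pics/sc7c.png',cv2.resize(c,None,fx=4,fy=4,interpolation=2))
f=grab('wrist','wrist7.png')
f=fs
for y in(-.05,.05):
  for th in (0,.1,.2): print(y,th,[(proj(f,W([-.106-r*np.sin(th),y,.022+r*np.cos(th)]))[0]-[290,180])*4 for r in (0,.05)])
E
```

```text
7.75 [0.4289 0.1311 0.2066] [-0.1642 -0.0001  0.2066] [0.5655 0.1623 0.5957]
-0.05 0 [array([154.1203, 340.6434]), array([153.6926, 284.8189])]
-0.05 0.1 [array([154.1203, 340.6434]), array([146.6547, 284.2501])]
-0.05 0.2 [array([154.1203, 340.6434]), array([139.7044, 284.2565])]
0.05 0 [array([181.028 , 257.3986]), array([181.1589, 202.8894])]
0.05 0.1 [array([181.028 , 257.3986]), array([174.477 , 202.4065])]
0.05 0.2 [array([181.028 , 257.3986]), array([167.872 , 202.4839])]
```

View pics/sc7c.png

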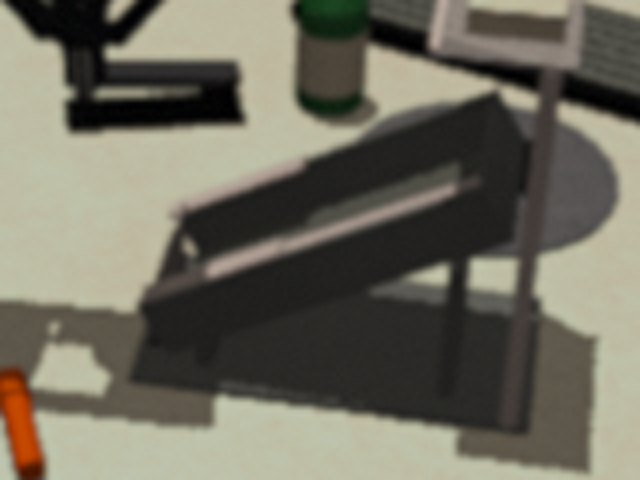

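View pics/wrist7.png

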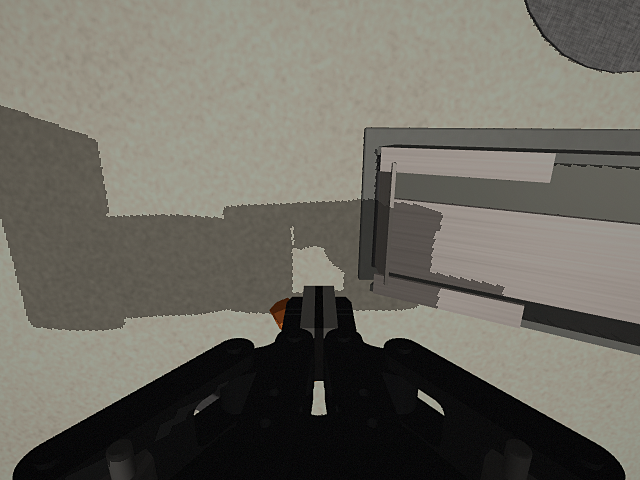

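```bash
python3 - <<'E'
from h import *
from scipy.optimize import least_squares
np.set_printoptions(precision=4,suppress=True)
f=grab('wrist','wrist8.png');ft=grab('top');fs=grab('scene')
c=f['img'][120:360,350:640,::-1];cv2.imwrite('pics/w8c.png',cv2.resize(c,None,fx=2.7,fy=2.4,interpolation=2))
T=lambda u,v:(u/4.2+200-.4,v/4.2+140-.4)
S=lambda u,v:(u/4+305-.4,v/4+155-.4)
w=np.array([-.017,0,.0294]);foot=np.array([-.1,0,.03]);up=foot+.115*np.array([np.cos(np.pi/6),0,.5])
Y=lambda p,y:p+np.array([0,y,0])
M=[(ft,T(85,240),[.07,.075,.29]),(ft,T(312,173),[.07,-.075,.29]),(ft,T(215,382),Y(up+w,.043)),(ft,T(335,345),Y(up+w,-.043)),
(fs,S(372,150),[.07,-.075,.29]),(fs,S(397,38),[.07,.075,.29])]
for n,X in dict(lipUp_in_p=Y(up+w,.043),lipUp_in_m=Y(up+w,-.043),lip0_in_p=Y(foot+w,.043),lip0_in_m=Y(foot+w,-.043),lane0=Y(foot,.015),lane1=Y(foot+[.15*.866,0,.075],.015)).items(): print(n,proj(f,W(X))[0])
E
```

```text
lipUp_in_p [558.7316 185.1333]
lipUp_in_m [532.8435 308.45  ]
lip0_in_p [381.6951 173.2715]
lip0_in_m [376.1063 275.1874]
lane0 [393.1045 200.9557]
lane1 [607.61  223.333]
```

View pics/wrist8.png

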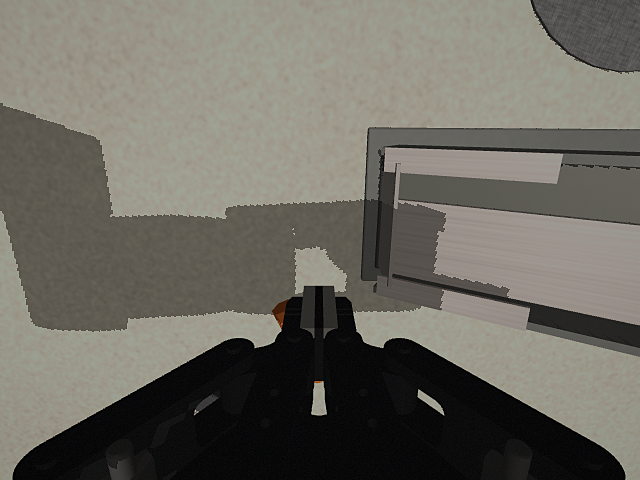

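```bash
python3 - <<'E'
from h import *
from scipy.optimize import least_squares
np.set_printoptions(precision=4,suppress=True)
f=grab('wrist');ft=grab('top');fs=grab('scene')
T=lambda u,v:(u/4.2+200-.4,v/4.2+140-.4)
S=lambda u,v:(u/4+305-.4,v/4+155-.4)
w=np.array([-.017,0,.0294]);foot=np.array([-.1,0,.03]);up=foot+.115*np.array([np.cos(np.pi/6),0,.5])
Y=lambda p,y:p+np.array([0,y,0])
M=[(ft,T(85,240),[.07,.075,.29],3),(ft,T(312,173),[.07,-.075,.29],3),(ft,T(215,382),Y(up+w,.043),3),(ft,T(335,345),Y(up+w,-.043),3),
(fs,S(372,150),[.07,-.075,.29],3),(fs,S(397,38),[.07,.075,.29],3),
(f,(560,183.5),Y(up+w,.043),1),(f,(528.5,308),Y(up+w,-.043),1),(f,(386,172.5),Y(foot+w,.043),1)]
g=lambda p:np.concatenate([k*(proj(F,W(X,p))[0]-np.array(u)) for F,u,X,k in M]+[[proj(f,W(Y(foot+[.15*.866,0,.075],.015),p))[0][1]-219.5]])
r=least_squares(g,D,loss='soft_l1');print(r.x);print(r.fun[:-1].reshape(-1,2),r.fun[-1])
E
```

```text
[0.5847 0.1787 0.2904]
[[-2.5807  4.5182]
 [-0.7914  0.6605]
 [-2.9149  1.1764]
 [-5.0345  1.1034]
 [-3.0799  7.0075]
 [-6.3157  4.3411]
 [ 9.6668  0.8593]
 [13.8614  2.7461]
 [ 1.1049  0.1449]] 4.064426588076657
```

Request:
{"name": "play_rows", "arguments": {"rows": [[[3.8,-7.8,-0.5],-12.9],[[3.8,-7.8,-0.5],-12.9],[[3.8,-7.8,-0.5],-12.9],[[3.8,-7.8,-0.5],-12.9],[[3.8,-7.8,-1],-12.9],[[3.8,-7.8,-2],-12.9],[[3.8,-7.8,-2.7],-12.9],[[3.8,-7.8,-2.7],-12.9],[[3.8,-7.8,-2.7],-12.9],[[3.8,-7.8,-2.7],-12.9],[[3.8,-7.8,-2.7],-12.9]], "gripper": 0.6}}

```text
time: 9.25
position: [0.5379, -0.1043, 0.119]
orientation: [0.968, 0.253, -0.0, -0.0]
ft_force: [-0.2, -0.5, 0.5]
grip_width: 0.0513
```

```bash
python3 - <<'E'
from h import *
np.set_printoptions(precision=4,suppress=True)
f=grab('wrist','wrist9.png')
s=get_state();print(s['time'],s['position'],s['ft_force'],s['grip_width'])
q=s['orientation'];print(2*np.degrees(np.arctan2(q[1],q[0])))
for r in eyes.regions_of('tube_a',f):
    c,d,L,k=axis(r['region']);a=onz(f,c,.0115);b=onz(f,c+d*10,.0115);print(c,r['score'],a,np.degrees(np.arctan2(*(b-a)[[1,0]])),L,k)
for n in('tube_a_mid','tube_a_cap'):
  for r in eyes.look_for(n,f): print(n,r['at'],r['score'],onz(f,r['at'],.0115))
E
```

```text
9.3 [ 0.538  -0.1043  0.1192] [-0.752   0.1655  0.3691] 0.05114165261894613
29.24017551798637
[319.0768 237.4868] 0.93 [ 0.5387 -0.1034  0.0115] -151.50796702831167 134.98612484134634 4297
[148.5105 277.5567] 0.73 [ 0.4501 -0.0088  0.0115] 130.3561264304527 142.83058406260915 4274
[526.1037 270.9812] 0.6 [ 0.5903 -0.2483  0.0115] -104.22321189557275 131.3965075596851 4151
[508.1901 414.3254] 0.59 [ 0.4797 -0.3202  0.0115] -108.83107374367978 12.040029477191533 40
[498.     477.6522] 0.36 [ 0.418  -0.3578  0.0115] -60.70721551006574 12.0 46
tube_a_mid [519.1, 269.4] 0.61 [ 0.5888 -0.243   0.0115]
tube_a_mid [495.1, 478.2] 0.52 [ 0.4161 -0.3559  0.0115]
tube_a_mid [509.6, 416.6] 0.38 [ 0.4784 -0.3227  0.0115]
tube_a_cap [521.0, 265.9] 0.79 [ 0.5917 -0.2424  0.0115]
tube_a_cap [498.9, 478.9] 0.42 [ 0.4172 -0.3595  0.0115]
tube_a_cap [414.8, 17.8] 0.28 [ 0.6854 -0.0861  0.0115]
```

View pics/wrist9.png

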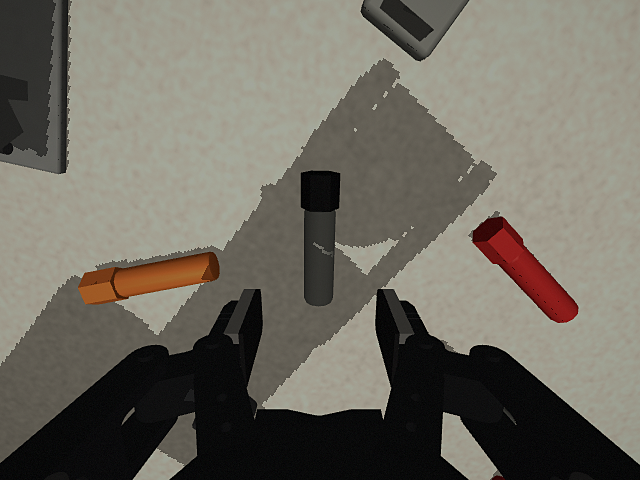

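Request:
{"name": "play_rows", "arguments": {"rows": [[[0,0.02,-1.3],-0.1],[[0,0.02,-2.5],-0.1],[[0,0.02,-3.1],-0.1],[[0,0.02,-3.35],-0.1],[[0,0.02,-3.35],-0.1],[[0,0.02,-3.35],-0.1]]}}

```text
time: 10.05
position: [0.539, -0.104, 0.0201]
orientation: [0.969, 0.246, 0.001, 0.001]
ft_force: [0.2, -0.3, -0.3]
grip_width: 0.0512
```

Request:
{"name": "play_rows", "arguments": {"rows": [[[0,0,0],0],[[0,0,0],0],[[0,0,0],0],[[0,0,0],0],[[0,0,0],0],[[0,0,0],0]], "gripper": 0}}

```text
time: 10.65
position: [0.5389, -0.104, 0.0205]
orientation: [0.969, 0.246, 0.001, 0.001]
ft_force: [0.1, 0.3, 6.0]
grip_width: 0.0196
```

Request:
{"name": "play_rows", "arguments": {"rows": [[[0,0,0.5],0],[[0,0,1.5],0],[[0,0,2],0],[[0,0,2],0]]}}

```text
time: 11.05
position: [0.5398, -0.1042, 0.0816]
orientation: [0.969, 0.246, 0.003, 0.001]
ft_force: [-0.2, 0.3, 0.3]
grip_width: 0.0192
```

```bash
python3 - <<'E'
from h import *
np.set_printoptions(precision=4,suppress=True)
f=grab('wrist','wrist10.png')
s=get_state();print(s['time'],s['position'],s['ft_force'],s['grip_width'])
E
```

```text
11.1 [ 0.5387 -0.1039  0.0801] [-0.0803  0.8836 -0.1185] 0.01937484124816249
```

View pics/wrist10.png

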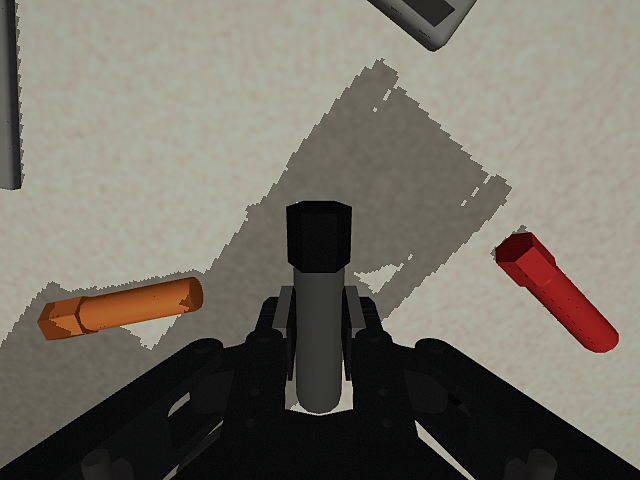

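Request:
{"name": "play_rows", "arguments": {"rows": [[[0,0,1.6],0],[[0,0.5,3.4],1.4],[[0,2,3.4],2.8],[[0.3,3.5,3.4],4.2],[[0.6,5,3.4],5.6],[[0.9,6.5,3.4],7.0],[[1.2,7.5,3.4],8.4],[[1.5,8.2,3.4],9.8],[[1.7,8.8,3.4],11.2],[[1.8,9.2,3.4],12.4],[[1.9,9.5,3.4],13.0],[[1.9,9.5,3.4],13.0]]}}

```text
time: 12.3
position: [0.5947, 0.1821, 0.1793]
orientation: [0.598, 0.802, -0.001, -0.001]
ft_force: [0.4, 0.7, 0.3]
grip_width: 0.0196
```

```bash
python3 - <<'E'
from h import *
np.set_printoptions(precision=4,suppress=True)
for i in range(3): f=grab('wrist','wrist11.png')
s=get_state();print(s['time'],s['position'],inD(s['position']),s['ft_force'],s['grip_width'])
q=s['orientation'];print(2*np.degrees(np.arctan2(q[1],q[0])), np.degrees(D[2])+90)
foot=np.array([-.1,0,.03]);sl=np.array([np.cos(np.pi/6),0,.5]);n=np.array([-.5,0,.866])
im=f['img'][:,:,::-1].copy()
for y,h in((.015,0),(-.055,0),(.055,.034),(-.055,.034),(.055,-.006)):
    p=[proj(f,W(foot+s_*sl+n*h+[0,y,0]))[0] for s_ in np.linspace(.12,.26,8)]
    for a in p: cv2.circle(im,(int(round(a[0])),int(round(a[1]))),2,(0,255,0),-1)
cv2.imwrite('pics/w11o.png',im)
fs=grab('scene');c=fs['img'][60:300,260:480,::-1];cv2.imwrite('pics/sc11c.png',cv2.resize(c,None,fx=2.4,fy=2.4,interpolation=2))
E
```

```text
12.45 [0.5946 0.1807 0.1802] [0.0087 0.0006 0.1802] [-0.2301 -0.0742  0.8856] 0.019498301551532652
106.41402020993911 106.45534787615725
```

View pics/w11o.png

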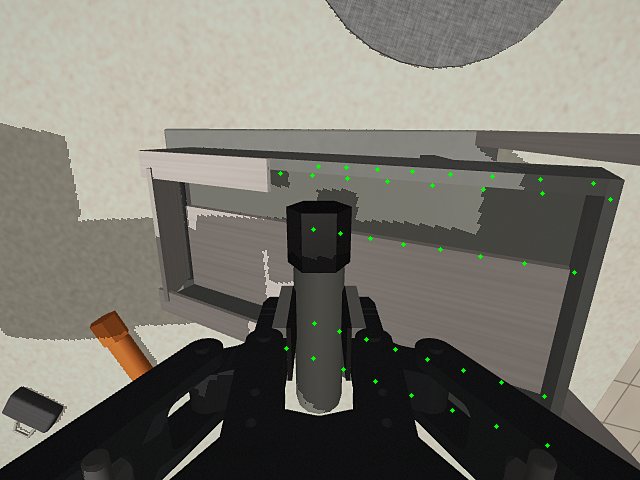

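View pics/sc11c.png

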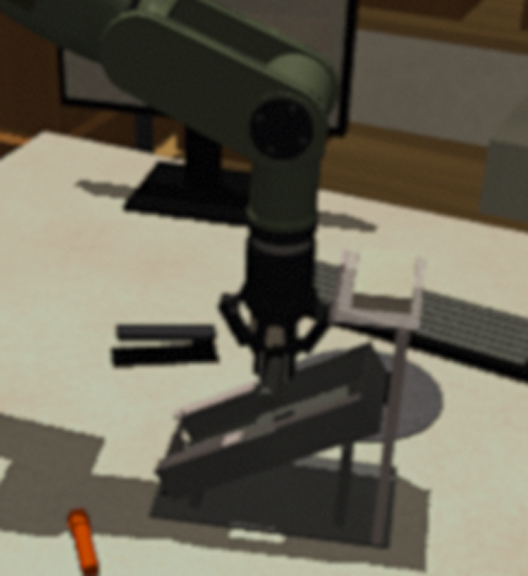

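Request:
{"name": "play_rows", "arguments": {"rows": [[[0.03,0,-0.6],0],[[0.03,0,-1.2],0],[[0.03,0,-1.6],0],[[0.03,0,-1.8],0],[[0.03,0,-1.8],0],[[0.03,0,-1.8],0]]}}

```text
time: 13.1
position: [0.5964, 0.1812, 0.1277]
orientation: [0.599, 0.801, 0.0, 0.0]
ft_force: [-0.1, 0.0, -0.2]
grip_width: 0.0198
```

```bash
python3 - <<'E'
from h import *
np.set_printoptions(precision=4,suppress=True)
f=grab('wrist','wrist12.png')
s=get_state();print(s['time'],s['position'],inD(s['position']),s['ft_force'],s['grip_width'])
fs=grab('scene');c=fs['img'][60:300,260:480,::-1];cv2.imwrite('pics/sc12c.png',cv2.resize(c,None,fx=2.4,fy=2.4,interpolation=2))
E
```

```text
13.15 [0.5966 0.1813 0.128 ] [0.0108 0.0006 0.128 ] [ 0.7999 -0.269  -0.5804] 0.019638428936053925
```

View pics/wrist12.png

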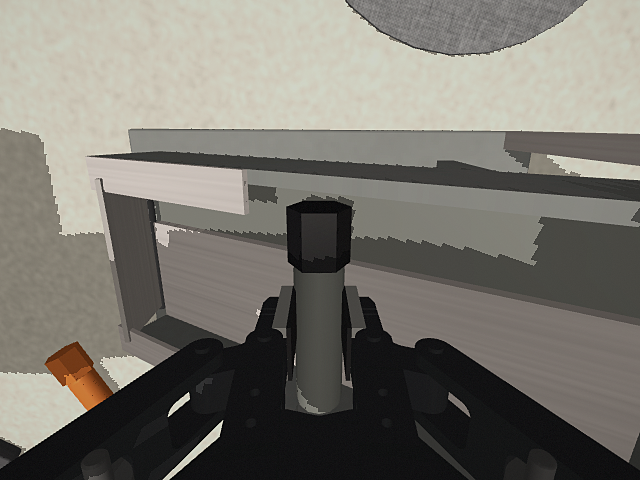

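View pics/sc12c.png

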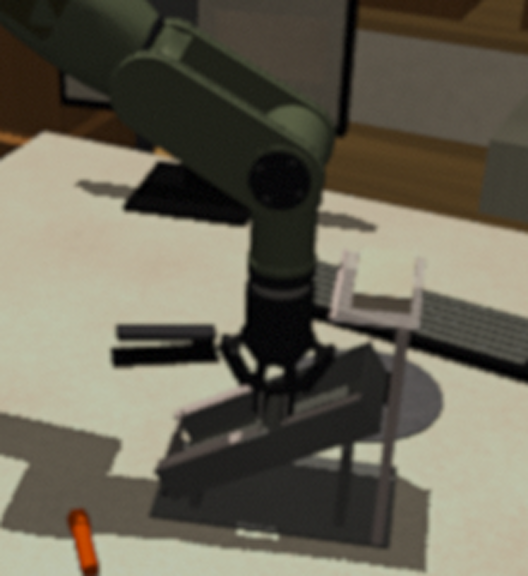

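Request:
{"name": "play_rows", "arguments": {"rows": [[[0,0,-0.1],0],[[0,0,-0.1],0]]}}

```text
time: 13.4
position: [0.5959, 0.1812, 0.1241]
orientation: [0.598, 0.801, 0.0, 0.0]
ft_force: [-0.4, 0.5, 0.0]
grip_width: 0.0198
```

Request:
{"name": "play_rows", "arguments": {"rows": [[[0,0,0],0],[[0,0,0],0],[[0,0,0],0],[[0,0,0],0]], "gripper": 0.36}}

```text
time: 13.8
position: [0.5961, 0.1812, 0.1242]
orientation: [0.598, 0.801, 0.0, 0.0]
ft_force: [-0.4, -0.6, 0.2]
grip_width: 0.0311
```

```bash
python3 - <<'E'
from h import *
np.set_printoptions(precision=4,suppress=True)
f=grab('wrist','wrist13.png')
s=get_state();print(s['time'],s['position'],inD(s['position']),s['ft_force'],s['grip_width'])
E
```

```text
13.85 [0.5961 0.1812 0.1242] [0.0103 0.0006 0.1242] [ 0.1168 -0.1496 -0.049 ] 0.030220238739316296
```

View pics/wrist13.png

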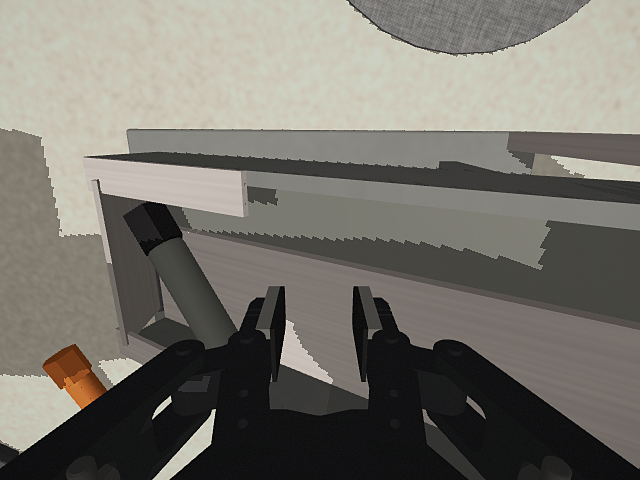

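Request:
{"name": "play_rows", "arguments": {"rows": [[[0,0,0.7],0],[[0,0,1.8],0],[[0,0,2.5],0],[[0,0,2.5],0]]}}

```text
time: 14.25
position: [0.5964, 0.1813, 0.2005]
orientation: [0.598, 0.801, 0.001, 0.001]
ft_force: [0.7, 0.1, 0.3]
grip_width: 0.031
```

```bash
python3 - <<'E'
from h import *
np.set_printoptions(precision=4,suppress=True)
f=grab('wrist','wrist14.png')
fs=grab('scene');c=fs['img'][180:300,290:450,::-1];cv2.imwrite('pics/sc14c.png',cv2.resize(c,None,fx=4,fy=4,interpolation=2))
E
```

```text
(no output)
```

View pics/wrist14.png

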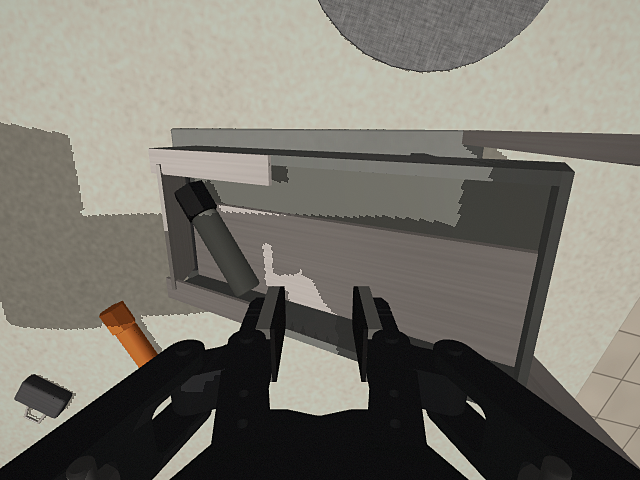

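View pics/sc14c.png

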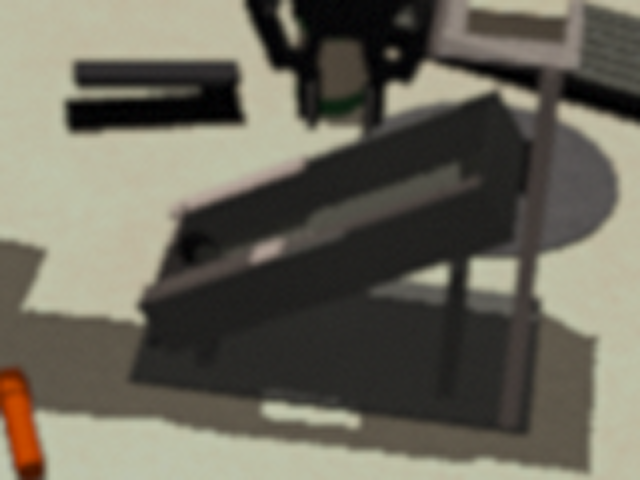

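```bash
cat >> h.py <<'E'
def onplane(f,px,n=.011):
    # plane parallel to chute floor at normal height n (dispenser frame)
    N=np.array([-.5*np.cos(D[2]),-.5*np.sin(D[2]),.866]);P0=W(np.array([-.1,0,.03])+n*np.array([-.5,0,.866]))
    o,d=ray(f,px);return inD(o+d*((P0-o)@N)/(d@N))
E
python3 - <<'E'
from h import *
np.set_printoptions(precision=4,suppress=True)
f=grab('wrist','wrist15.png')
im=f['img'][120:330,130:330,::-1];cv2.imwrite('pics/w15c.png',cv2.resize(im,None,fx=3,fy=2.8,interpolation=2))
for r in eyes.regions_of('tube_a',f):
    c,d,L,k=axis(r['region']);p=[onplane(f,c+t*d*L/2) for t in(-1,0,1)];print(c,r['score'],L,k,*p)
s=get_state();print(s['time'],s['position'])
E
```

```text
[217.2643 238.4224] 0.96 124.81554764010346 3581 [-0.0993  0.0329  0.0431] [-0.0726 -0.0081  0.0585] [-0.0463 -0.0486  0.0737]
[128.9483 334.4197] 0.77 66.17543906660813 1626 [-0.2332 -0.1225 -0.0342] [-0.2078 -0.1491 -0.0195] [-0.1831 -0.1749 -0.0053]
14.45 [0.5958 0.1812 0.1983]
```

View pics/w15c.png

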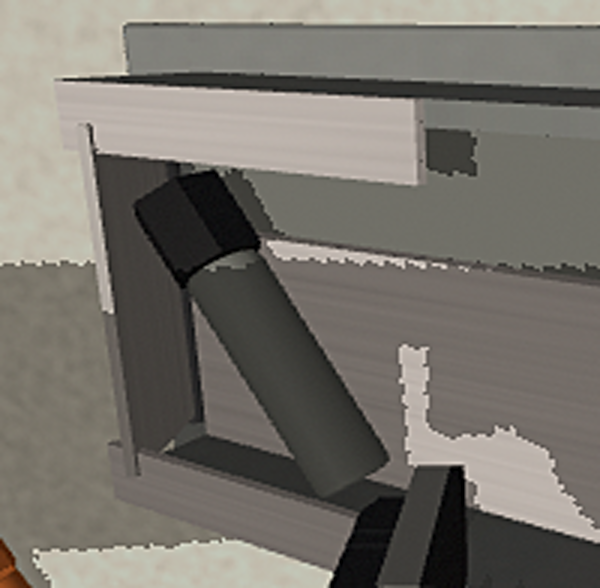

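Request:
{"name": "play_rows", "arguments": {"rows": [[[-0.73,-1.0,0],0],[[-0.73,-1.0,0],0],[[-0.73,-1.0,-1],0],[[-0.73,-1.0,-2],0],[[-0.73,-1.0,-2.8],0],[[-0.73,-1.0,-3.1],0],[[-0.73,-1.0,-3.1],0],[[-0.73,-1.0,-3.1],0]], "gripper": 0}}

```text
time: 15.25
position: [0.575, 0.1515, 0.1069]
orientation: [0.598, 0.801, 0.001, 0.001]
ft_force: [0.4, 0.5, 0.2]
grip_width: -0.0
```

```bash
python3 - <<'E'
from h import *
np.set_printoptions(precision=4,suppress=True)
f=grab('wrist','wrist16.png')
s=get_state();print(s['time'],s['position'],inD(s['position']),s['ft_force'],s['grip_width'])
fs=grab('scene');c=fs['img'][150:300,290:450,::-1];cv2.imwrite('pics/sc16c.png',cv2.resize(c,None,fx=4,fy=4,interpolation=2))
E
```

```text
15.3 [0.5752 0.1516 0.1074] [-0.0182 -0.0219  0.1074] [0.357  0.2612 0.313 ] 9.255682063192626e-05
```

View pics/wrist16.png

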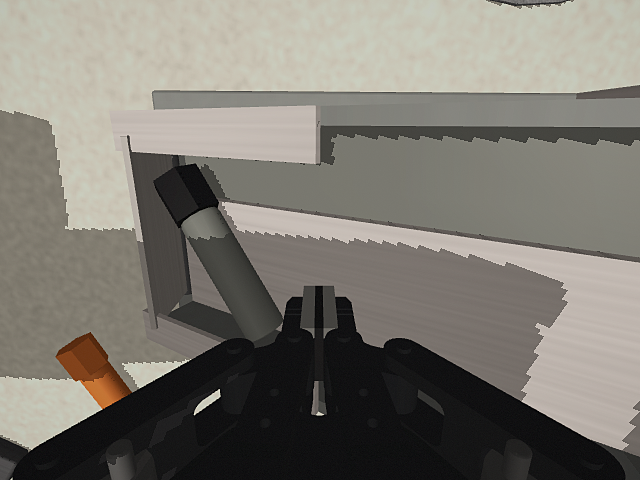

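View pics/sc16c.png

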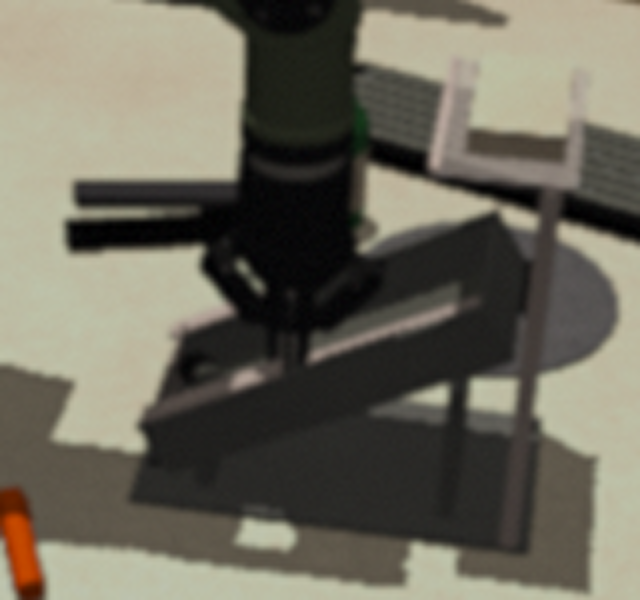

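Request:
{"name": "play_rows", "arguments": {"rows": [[[0,0,-0.2],0],[[-0.2,-0.06,-0.32],0],[[-0.4,-0.12,-0.44],0],[[-0.6,-0.18,-0.56],0],[[-0.8,-0.23,-0.68],0],[[-0.95,-0.28,-0.77],0],[[-1.1,-0.32,-0.86],0],[[-1.1,-0.32,-0.86],0]]}}

```text
time: 16.15
position: [0.54, 0.1413, 0.0799]
orientation: [0.598, 0.801, -0.001, -0.001]
ft_force: [-0.5, 0.8, -0.4]
grip_width: 0.0
```

```bash
python3 - <<'E'
from h import *
np.set_printoptions(precision=4,suppress=True)
f=grab('wrist','wrist17.png')
s=get_state();print(s['time'],s['position'],inD(s['position']),s['ft_force'],s['grip_width'])
E
```

```text
16.2 [0.5407 0.1415 0.0802] [-0.0541 -0.0218  0.0802] [ 0.0722  0.5388 -0.5333] 0.00011184047582335594
```

View pics/wrist17.png

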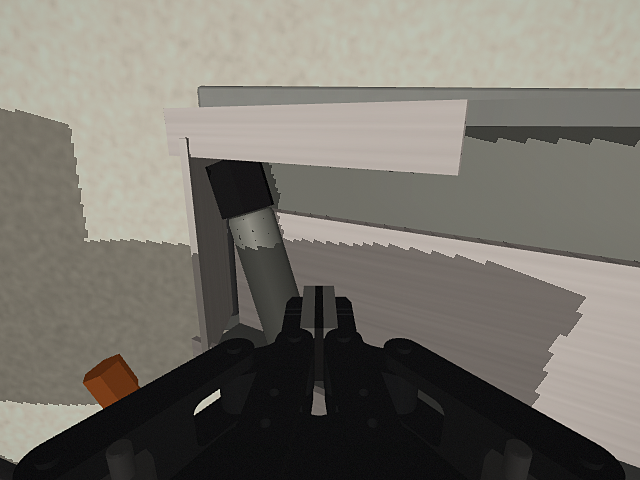

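Request:
{"name": "play_rows", "arguments": {"rows": [[[-0.15,-0.04,-0.09],0],[[-0.3,-0.09,-0.17],0],[[-0.43,-0.13,-0.25],0],[[-0.5,-0.15,-0.29],0],[[-0.5,-0.15,-0.29],0]]}}

```text
time: 16.7
position: [0.5256, 0.137, 0.0714]
orientation: [0.598, 0.801, -0.0, -0.0]
ft_force: [-0.3, -0.4, 0.8]
grip_width: 0.0
```

```bash
python3 - <<'E'
from h import *
np.set_printoptions(precision=4,suppress=True)
f=grab('wrist','wrist18.png')
s=get_state();print(s['time'],s['position'],inD(s['position']),s['ft_force'],s['grip_width'])
fs=grab('scene');c=fs['img'][150:300,290:450,::-1];cv2.imwrite('pics/sc18c.png',cv2.resize(c,None,fx=4,fy=4,interpolation=2))
E
```

```text
16.75 [0.526  0.1371 0.0716] [-0.0694 -0.0219  0.0716] [-0.0657  0.8135  0.9503] -0.00034530111467323934
```

View pics/wrist18.png

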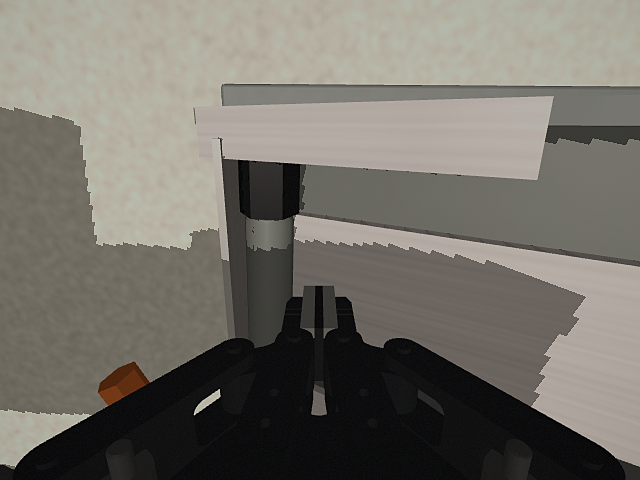

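View pics/sc18c.png

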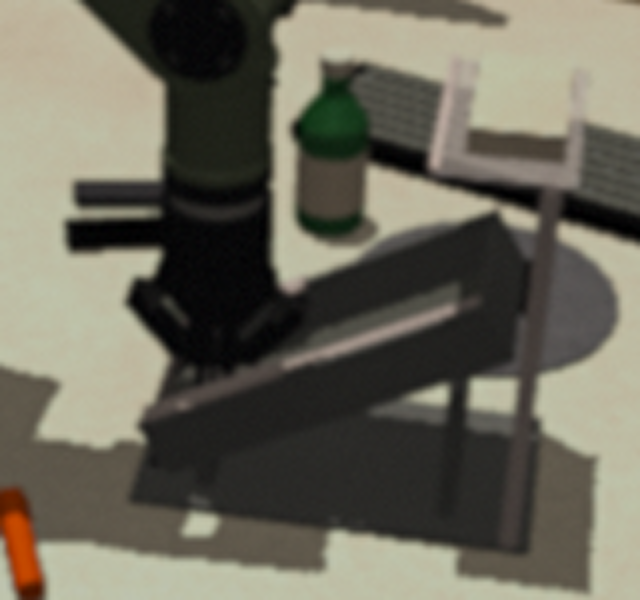

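Request:
{"name": "play_rows", "arguments": {"rows": [[[0.2,0.06,0.3],0],[[0.3,0.09,1.2],0],[[0.3,0.09,2.5],0],[[0.3,0.09,4],0],[[0.3,0.09,4],0],[[0.3,0.09,4],0]], "gripper": 0.6}}

```text
time: 17.4
position: [0.5362, 0.1401, 0.1935]
orientation: [0.598, 0.801, 0.002, 0.001]
ft_force: [-0.6, 0.4, -0.3]
grip_width: 0.0512
```

```bash
python3 - <<'E'
from h import *
np.set_printoptions(precision=4,suppress=True)
f=grab('wrist','wrist19.png')
s=get_state();print(s['time'],s['position'],inD(s['position']),s['ft_force'],s['grip_width'])
for r in eyes.regions_of('tube_a',f)[:2]:
    c,d,L,k=axis(r['region']);p=[onplane(f,c+t*d*L/2) for t in(-1,0,1)];print(c,r['score'],L,k,*p)
fs=grab('scene');c=fs['img'][150:300,290:450,::-1];cv2.imwrite('pics/sc19c.png',cv2.resize(c,None,fx=4,fy=4,interpolation=2))
E
```

```text
17.45 [0.5352 0.1399 0.1919] [-0.0599 -0.0218  0.1919] [-0.0288 -0.9149 -0.111 ] 0.05142217705611903
[186.6595 313.4079] 0.73 57.98591826342536 1423 [-0.2223 -0.1159 -0.0279] [-0.2033 -0.1396 -0.0169] [-0.1846 -0.1629 -0.0061]
[275.4853 202.9715] 0.69 118.20876122557465 3434 [-0.0923  0.0432  0.0471] [-0.0938 -0.0029  0.0463] [-0.0954 -0.0543  0.0454]
```

View pics/wrist19.png

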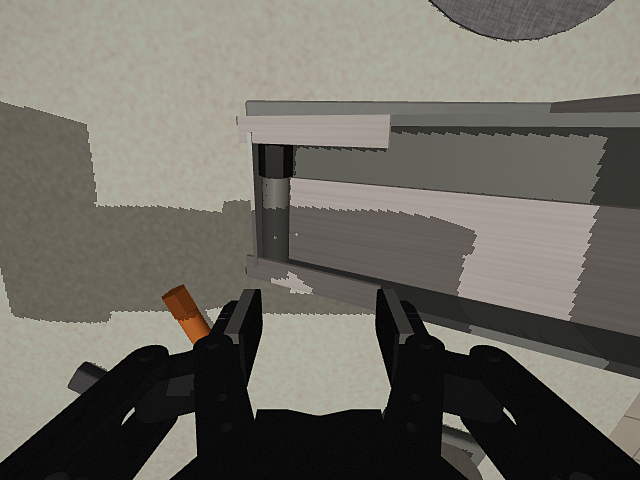

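View pics/sc19c.png

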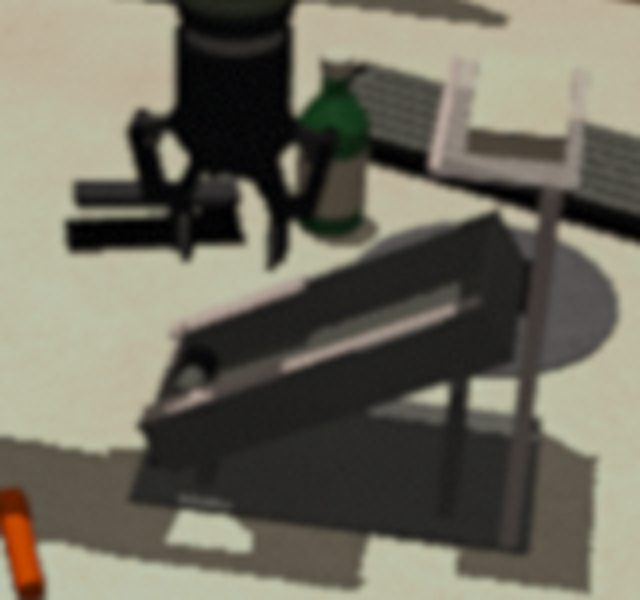

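Request:
{"name": "play_rows", "arguments": {"rows": [[[-1.75,-14.0,0],-5.3],[[-1.75,-14.0,0],-5.3],[[-1.75,-14.0,0],-5.3],[[-1.75,-14.0,0],-5.3],[[-1.75,-14.0,0],-5.3],[[-1.75,-14.0,0],-5.3],[[-1.75,-14.0,0],-5.3],[[-1.75,-14.0,-1],-5.3],[[-1.75,-14.0,-2],-5.3],[[-1.75,-14.0,-2.4],-5.3],[[-1.75,-14.0,-2.4],-5.3],[[-1.75,-14.0,-2.4],-5.3]]}}

```text
time: 18.75
position: [0.4829, -0.2793, 0.1196]
orientation: [0.795, 0.607, 0.0, -0.0]
ft_force: [0.5, -1.0, 0.7]
grip_width: 0.0514
```

```bash
python3 - <<'E'
from h import *
np.set_printoptions(precision=4,suppress=True)
f=grab('wrist','wrist20.png');f=grab('wrist','wrist20.png')
s=get_state();print(s['time'],s['position'],s['ft_force'],s['grip_width'])
q=s['orientation'];print(2*np.degrees(np.arctan2(q[1],q[0])))
for r in eyes.regions_of('tube_a',f):
    c,d,L,k=axis(r['region']);a=onz(f,c,.0115);b=onz(f,c+d*10,.0115);print(c,r['score'],a,np.degrees(np.arctan2(*(b-a)[[1,0]])),L,k)
E
```

```text
18.85 [ 0.4837 -0.2794  0.1209] [-0.2053 -0.5325  0.1851] 0.051468483512173854
74.78102119014827
[462.4348 154.9235] 0.95 [ 0.5905 -0.2472  0.0115] -104.67058008988691 155.07251578145826 5556
[317.0917 237.4969] 0.63 [ 0.482  -0.2774  0.0115] -105.25499025131792 135.0200336543961 4406
[269.8103 384.7376] 0.59 [ 0.4105 -0.3903  0.0115] -83.84748100531668 65.49184917013329 1417
```

View pics/wrist20.png

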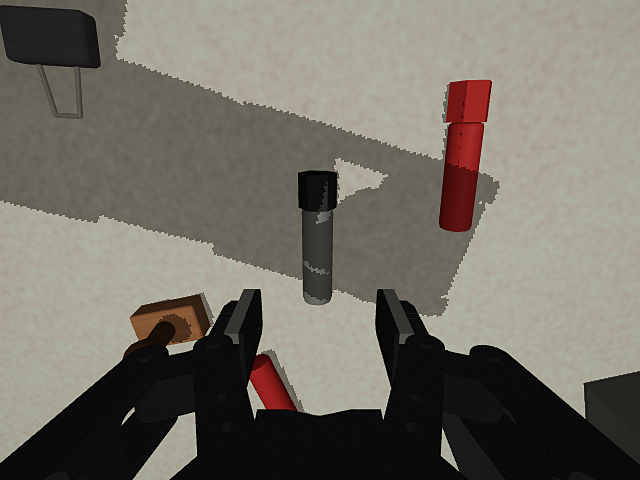

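Request:
{"name": "play_rows", "arguments": {"rows": [[[-0.04,0.05,-1.3],0.1],[[-0.04,0.05,-2.5],0.1],[[-0.04,0.05,-3.1],0.1],[[-0.04,0.05,-3.38],0.1],[[-0.04,0.05,-3.38],0.1],[[-0.04,0.05,-3.38],0.1]]}}

```text
time: 19.5
position: [0.4825, -0.2789, 0.0196]
orientation: [0.792, 0.611, 0.001, 0.001]
ft_force: [0.3, -0.5, 0.3]
grip_width: 0.0512
```

Request:
{"name": "play_rows", "arguments": {"rows": [[[0,0,0],0],[[0,0,0],0],[[0,0,0],0],[[0,0,0],0],[[0,0,0],0],[[0,0,0],0]], "gripper": 0}}

```text
time: 20.1
position: [0.4822, -0.2791, 0.0196]
orientation: [0.792, 0.611, 0.001, 0.001]
ft_force: [0.2, 0.3, 6.4]
grip_width: 0.0198
```

Request:
{"name": "play_rows", "arguments": {"rows": [[[0,0,0.5],0],[[0,0,1.5],0],[[0,0,3],0],[[0,0,4],0],[[0,0,5.4],0],[[0,0,5.4],0]]}}

```text
time: 20.7
position: [0.4842, -0.2805, 0.1865]
orientation: [0.792, 0.611, 0.002, 0.006]
ft_force: [0.0, -0.4, -0.7]
grip_width: 0.0195
```

```bash
python3 - <<'E'
from h import *
np.set_printoptions(precision=4,suppress=True)
f=grab('wrist','wrist21.png')
s=get_state();print(s['time'],s['position'],s['ft_force'],s['grip_width'])
print((W([.0085,.0005,.18])-s['position'])/.03)
E
```

```text
20.75 [ 0.4828 -0.2796  0.1835] [ 0.174  -0.1279 -1.4585] 0.01994770049440341
[ 3.7211 15.3401 -0.1177]
```

View pics/wrist21.png

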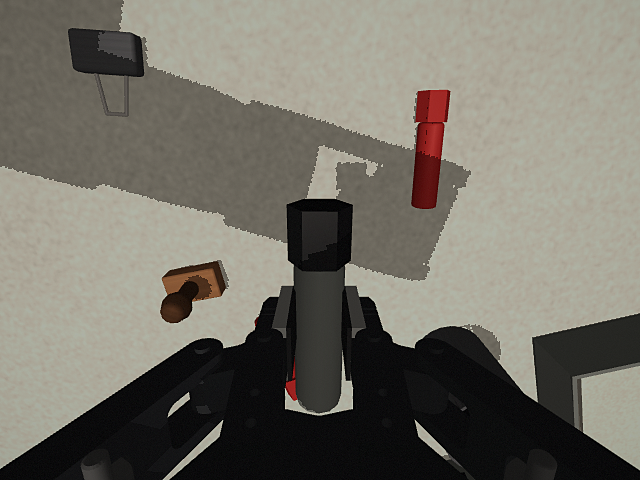

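Request:
{"name": "play_rows", "arguments": {"rows": [[[3.7,15.35,0],5.2],[[3.7,15.35,0],5.2],[[3.7,15.35,0],5.2],[[3.7,15.35,0],5.2],[[3.7,15.35,0],5.2],[[3.7,15.35,0],5.2],[[3.7,15.35,0],5.2],[[3.7,15.35,0],5.2],[[3.7,15.35,0],5.2],[[3.7,15.35,0],5.2],[[3.7,15.35,0],5.2],[[3.7,15.35,0],5.2]]}}

```text
time: 21.95
position: [0.5915, 0.1817, 0.1786]
orientation: [0.598, 0.802, -0.002, -0.001]
ft_force: [0.1, -0.2, -0.8]
grip_width: 0.0196
```

```bash
python3 - <<'E'
from h import *
np.set_printoptions(precision=4,suppress=True)
for i in range(3):f=grab('wrist','wrist22.png')
s=get_state();print(s['time'],s['position'],inD(s['position']),s['ft_force'],s['grip_width'])
q=s['orientation'];print(2*np.degrees(np.arctan2(q[1],q[0])))
E
```

```text
22.1 [0.5919 0.1804 0.1797] [0.006  0.001  0.1797] [-0.3334  0.5307  0.4606] 0.01926662009802685
106.40050931495794
```

View pics/wrist22.png

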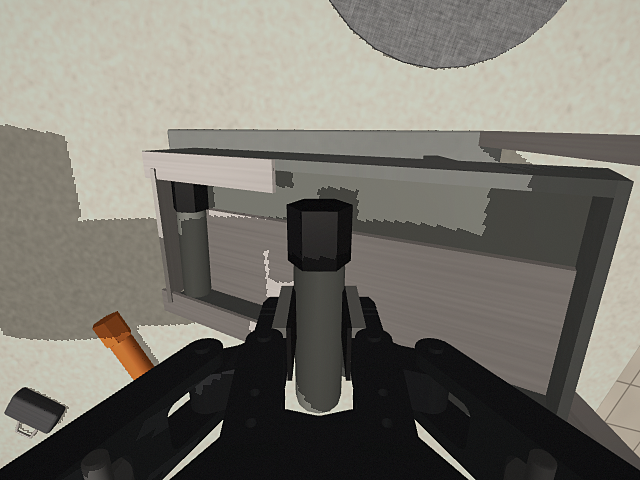

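Request:
{"name": "play_rows", "arguments": {"rows": [[[0.09,0.01,-0.6],0],[[0.09,0.01,-1.2],0],[[0.09,0.01,-1.6],0],[[0.09,0.01,-1.8],0],[[0.09,0.01,-1.9],0],[[0.09,0.01,-1.9],0],[[0.09,0.01,-1.9],0]]}}

```text
time: 22.8
position: [0.5955, 0.1822, 0.1239]
orientation: [0.598, 0.801, 0.001, 0.0]
ft_force: [0.5, -0.3, 0.1]
grip_width: 0.0198
```

Request:
{"name": "play_rows", "arguments": {"rows": [[[0,0,0],0],[[0,0,0],0],[[0,0,0],0]], "gripper": 0.3}}

```text
time: 23.1
position: [0.5952, 0.1822, 0.1236]
orientation: [0.598, 0.801, 0.0, 0.0]
ft_force: [-0.7, -0.3, 0.1]
grip_width: 0.0255
```

```bash
python3 - <<'E'
from h import *
np.set_printoptions(precision=4,suppress=True)
f=grab('wrist','wrist23.png')
s=get_state();print(s['time'],s['position'],inD(s['position']),s['ft_force'],s['grip_width'])
E
```

```text
23.15 [0.5952 0.1822 0.1235] [0.0097 0.0018 0.1235] [-0.1093 -0.0469 -0.5295] 0.025457956531154336
```

View pics/wrist23.png

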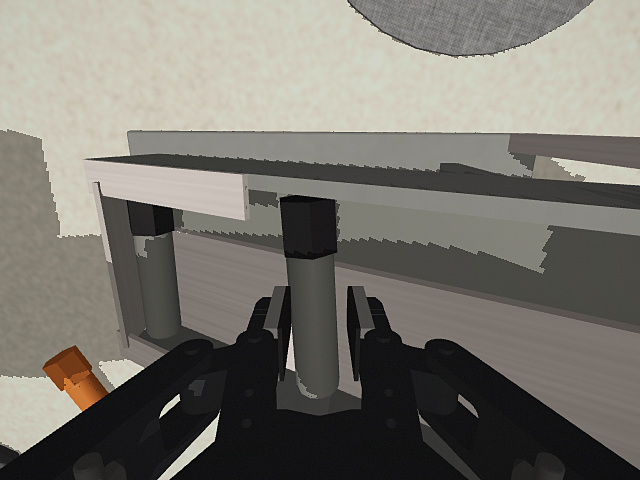

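Request:
{"name": "play_rows", "arguments": {"rows": [[[-0.2,-0.06,-0.12],0],[[-0.45,-0.13,-0.27],0],[[-0.7,-0.21,-0.42],0],[[-0.95,-0.28,-0.57],0],[[-1.2,-0.36,-0.72],0],[[-1.45,-0.43,-0.87],0],[[-1.7,-0.5,-1.02],0],[[-1.9,-0.57,-1.14],0],[[-1.9,-0.57,-1.14],0],[[-1.9,-0.57,-1.14],0]]}}

```text
time: 24.15
position: [0.5376, 0.1649, 0.0892]
orientation: [0.598, 0.801, -0.0, -0.0]
ft_force: [-2.3, 0.4, 3.2]
grip_width: 0.0257
```

```bash
python3 - <<'E'
from h import *
np.set_printoptions(precision=4,suppress=True)
f=grab('wrist','wrist24.png')
s=get_state();print(s['time'],s['position'],inD(s['position']),s['ft_force'],s['grip_width'])
E
```

```text
24.2 [0.5378 0.165  0.0893] [-0.0502  0.0016  0.0893] [-3.0801 -0.3164  2.5157] 0.025670981992101653
```

View pics/wrist24.png

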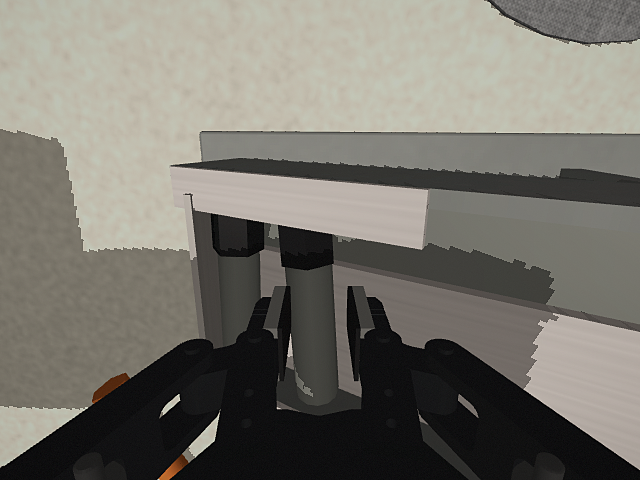

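Request:
{"name": "play_rows", "arguments": {"rows": [[[0.06,0.02,0.15],0],[[0.06,0.02,0.35],0],[[0.06,0.02,0.6],0],[[0.06,0.02,1.2],0],[[0.06,0.02,2.5],0],[[0.06,0.02,3.5],0],[[0.06,0.02,3.5],0],[[0.06,0.02,3.5],0]]}}

```text
time: 25.0
position: [0.5403, 0.1657, 0.1952]
orientation: [0.598, 0.801, 0.001, 0.001]
ft_force: [-0.6, 0.4, -1.1]
grip_width: 0.0259
```

```bash
python3 - <<'E'
from h import *
np.set_printoptions(precision=4,suppress=True)
f=grab('wrist','wrist25.png')
s=get_state();print(s['time'],s['position'],inD(s['position']),s['ft_force'],s['grip_width'])
for r in eyes.regions_of('tube_a',f)[:4]:
    c,d,L,k=axis(r['region']);p=[onplane(f,c+t*d*L/2) for t in(-1,0,1)];print(c,r['score'],L,k,*p)
E
```

```text
25.05 [0.5396 0.1655 0.1939] [-0.0483  0.0016  0.1939] [-0.2079  0.2411  0.5765] 0.02598168409435243
[260.9326 232.3989] 0.72 112.10235532977924 2554 [-0.0962  0.0413  0.0449] [-0.0962 -0.0052  0.0449] [-0.0962 -0.0567  0.0449]
[287.1156 236.0053] 0.64 111.95653918466152 2962 [-0.0718  0.0406  0.059 ] [-0.0732 -0.0041  0.0582] [-0.0748 -0.054   0.0572]
[175.0545 326.0729] 0.58 40.799705856981305 917 [-0.2254 -0.1201 -0.0297] [-0.2096 -0.1355 -0.0206] [-0.1941 -0.1505 -0.0116]
```

View pics/wrist25.png

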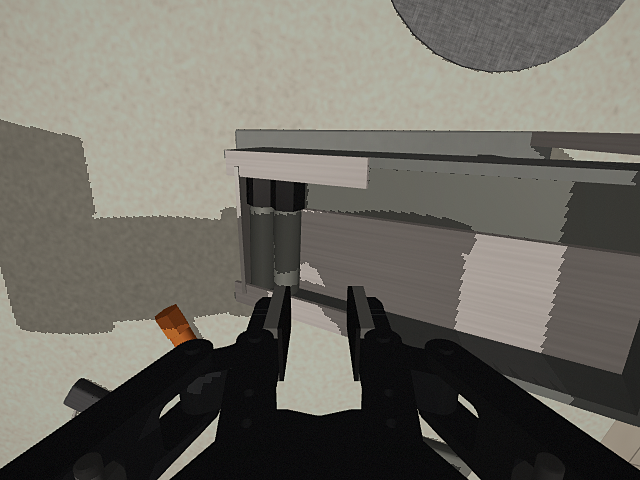

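```bash
python3 - <<'E'
from h import *
np.set_printoptions(precision=4,suppress=True)
f=grab('wrist','wrist26.png')
im=f['img'][130:330,210:390,::-1];cv2.imwrite('pics/w26c.png',cv2.resize(im,None,fx=3.5,fy=3,interpolation=2))
fs=grab('scene');c=fs['img'][180:300,290:450,::-1];cv2.imwrite('pics/sc26c.png',cv2.resize(c,None,fx=4,fy=4,interpolation=2))
for p in((262,209),(288,211)): print('cap/body boundary',onplane(f,p,.02))
for y in(-.04,0,.04):
  for th in(0,.15): print(y,th,proj(f,W([-.106-.05*np.sin(th),y,.022+.05*np.cos(th)])), (proj(fs,W([-.106-.05*np.sin(th),y,.022+.05*np.cos(th)]))-[290,180])*4)
ft=grab('top','top26.png')
for t in['clip','mouse','tape','stamp','gel','pencup','stapler']:
    r=eyes.look_for(t,ft);print(t,[(np.round(q['at']),round(float(q['score']),2)) for q in r[:2]])
print(get_state()['time'])
E
```

```text
cap/body boundary [-0.0938  0.018   0.0567]
cap/body boundary [-0.0725  0.0194  0.069 ]
-0.04 0 [[247.0427 285.4818]] [[156.5775 276.2135]]
-0.04 0.15 [[237.7069 285.1626]] [[146.1044 275.5893]]
0 0 [[243.7431 237.0523]] [[167.8015 242.7335]]
0 0.15 [[233.9824 236.8189]] [[157.5448 242.1605]]
0.04 0 [[240.1228 183.9163]] [[178.5447 210.6875]]
0.04 0.15 [[229.8967 183.7874]] [[168.4956 210.162 ]]
clip [(array([361., 296.]), 0.69), (array([267., 262.]), 0.36)]
mouse [(array([187., 214.]), 0.57), (array([284., 248.]), 0.39)]
tape [(array([348., 173.]), 0.86)]
stamp [(array([425., 293.]), 0.57)]
gel [(array([164., 265.]), 0.65)]
pencup [(array([476., 222.]), 0.67)]
stapler [(array([202., 302.]), 0.68)]
25.6
```

View pics/w26c.png

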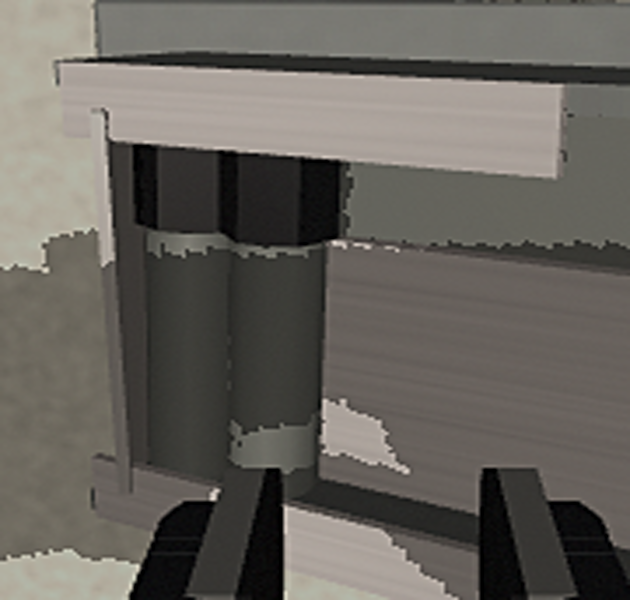

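View pics/sc26c.png

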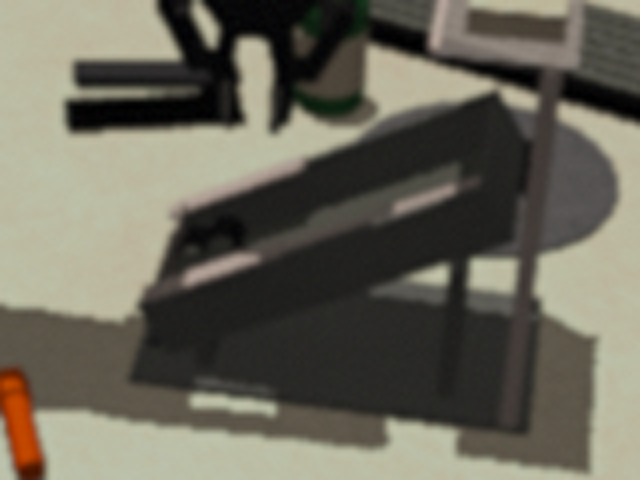

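View pics/top26.png

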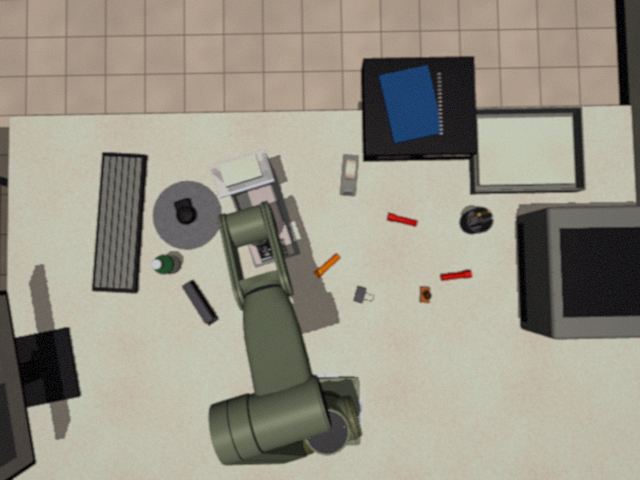

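```bash
python3 - <<'E'
from h import *
print(bot.finish_job()); print(get_state()['time'])
E
```

```text
the job is handed in; nothing more can be done
None
the job is handed in; nothing more can be done
```

The job is handed in at about 25.6 s. The flap is shut and both grey tubes lie one behind the other at it, with their caps over the sunken lane.

**Last checks**
- **Flap:** its upper edge matches the shut position in both the wrist and scene pictures.
- **Tubes:** half-way points are at about x −96 and −73 mm, z 45 and 58 mm, and y about −5 mm. They lie straight across the chute.
- **Caps:** centres are at about y +30 mm, worked out from where cap meets body at y +18 to +19 mm.
- **Bystanders:** all seven show within 4 pixels of where they were at the start, and the orange and red look-alikes are unmoved.
- **Robot:** the gripper is clear of everything.

**What did not go smoothly**
- **Flap push:** my first straight push jammed on the flap's edge, with about 74 N measured at the wrist. It looked like only the fingertips were touching, but I could not confirm that. I backed off and followed the flap's arc, and it shut easily.
- **First tube:** it rolled down and came to rest about 0.65 rad askew. I straightened it with a light fingertip push.
- **Second tube:** to avoid the same skew, I guided it most of the way down between loosely open fingers. It then rolled the last few millimetres on its own.
- **Loading place:** the moves could not lean the tool, so I let both tubes go at x about +10 mm, in the open part of the chute but short of the ledge, not at x +46 mm.

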